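# Empty a rock-salt shaker for washing up

### The arm

A 7-joint arm with a two-finger parallel gripper is mounted at the origin on the work surface. World frame = base frame: x ahead of the robot, y to its left, z up, the work surface at z = 0. Lengths are in m, angles in rad, forces in N, time in s.
With the tool pointing down it reaches from about 0.425 to 0.875 m from the base axis. Payload 4.7 kg.
Tool frame: the origin (TCP) lies midway between the tips of the shut fingers; the grasp point (between the pads) lies 19 mm behind it; y points along the fingers, z is the direction in which the jaws open and shut, and the axes are right-handed (so a half turn about y gives the same grasp; the last joint's range is limited). The gripper opens to 87 mm and grips with 3 to 60 N. Pads are 19 mm wide; open, the fingers measure 117 mm over their backs; the gripper's body (75 mm by 190 mm) begins 51 mm behind the grasp point.
Start: joints at [1.136, 0.321, -0.07, 1.45, 0.023, 1.371, -0.057], TCP at [0.282, -0.586, 0.184] pointing down, gripper open.
Joint ranges: [-2.86, 2.86], [-0.3, 2.09], [-1.38, 1.24], [0.06, 2.45], [-1.56, 4.7], [0.09, 2.05], [-2.69, 2.69]. Speed limits (rad/s): [2.57, 2.57, 3.14, 3.14, 3.14, 3.14, 3.14].

### API

Orientations are given as a rotation vector (axis times angle).
In Python, from bench import ctrl gives the robot as it stands.
- The arm moves only by the tool play_rows, never from a script. Its arguments are lists of equal length, an entry for each row: "translation": the shift along the tool's x, y, z in mm, a list of three; "turn": the turn, a rotation vector about the tool's x, y, z in rad, a list of three; "fingers": the opening, from -1 (shut) to 1 (fully open), so that 0 is half open. In form: {"translation": [[dx, dy, dz], ...], "turn": [[wx, wy, wz], ...], "fingers": [fingers, ...]}. A call has exactly 10 rows; each row shifts and turns the commanded pose from where the row before left it, along the tool's axes as they then stand; what a row does not reach is not made up. A row lasts 1/12 s, in which the tool goes at most 41.7 mm and 7.16 degrees, less where a joint would pass 70% of its speed; a pose out of reach is approached as far as the arm can. A call with a gripper value outside its range is refused whole. The fingers move at their own pace and stop on an object; "grip_force" is the grip in N (left out, the last holds). Time passes only in rows, so rows that do not move let the fingers close, or fill a call up. It gives the time, the measured TCP pose, the force and the opening at its end, in the units of the state.
- ctrl.get_state(): the state, without advancing time (a new reading comes with each control period).
- ctrl.get_image(name): name is "scene" or "top" or "wrist"; returns the picture (384x512x3 uint8, blue, green, red); there is no depth.
- ctrl.camera_info(name): a dict with "camera_matrix" (3x3 intrinsics, pixels), "R" (3x3) and "t" (3): a world point X has camera coordinates R X + t. Camera axes: x right, y down, z forward; pixel columns grow to the right and rows downward; lengths in m; the calibration is good to about 2 mm. A picture is of the moment at which its call begins: read the wrist's pose just before it. camera_info takes no time and is no camera call; for the wrist camera it gives the pose at the moment of the call.
- ctrl.close_job(): hands the job in, once; it reports no verdict.
The state is a dict: "time": time; "joint_positions": joint angles; "qd": joint speeds; "joint_torque": joint torques, N m; "position": TCP position; "tool_rot": TCP orientation; "ft_force": force on the tool from outside, world axes, zero at the start; "torque": the same for the moment, N m; "grip_width": opening from 0.0 (shut) to 1.0 (fully open).
Only numpy, scipy, OpenCV 4.12 (cv2) and the standard library are available. Lean on these libraries where they do the work, as an engineer would, in place of code of your own. Each camera call takes 0.05 s, during which the arm holds its last target.

### The job

Unscrew the perforated cap of the square salt shaker that leans in the cradle, and set the cap down in the white wash-up tray. Then tip the shaker so that all four leftover salt lumps pour out of its wide mouth into the black bowl, and lay the empty shaker on its side in the tray, let go. Set the cap and the shaker down gently rather than dropping them, and leave the bowl, bottle, jar, dishes and other shakers where they are.

Things in the scene. Friction and masses are not known exactly. Their poses are not given: they have to be found in the camera images.
- cradle: Fixed dark steel cradle, base plate 130 x 170 mm; origin under the plate's middle, on the counter. It holds the shaker leaning 43 deg (0.75 rad) from vertical towards the cradle's +y: a foot plate, a 38 mm wide rest under the shaker's +y face reaching 84 mm along it, and two cheeks beside its lower 31 mm (1.5 mm play). Above the cheeks its x faces and upper (-y) face are free.
- shaker: Loose square steel shaker, 260 g: body 52 x 52 x 100 mm, then a round neck 29 mm high (49 mm over its lugs); straight bore 35 mm wide from the 6 mm floor to the mouth. Origin: centre of its underside; z along its axis to the mouth (129 mm); x, y square to its flat faces: in the cradle x is level and +y faces the rest, slanting down. Holds four lumps.
- shaker_mouth (a point): Centre of the shaker's open mouth, 129 mm from its underside on its axis; same axes as the shaker.
- cap: Loose perforated cap on the shaker, 70 g, 59 mm diameter, 30 mm high, open below. Origin: centre of its lower rim (1.5 mm above the body's shoulder); z out of its top. Lugs lock it: it turns easily, counter-clockwise seen from its top, is free after 35 to 78 deg (best 57) and stops soon after; clockwise is blocked. Then it lifts off along the axis; 30 mm clears the neck.
- cap_top (a point): Centre of the cap's top face, 30 mm above its rim.
- bowl: Black bowl, 164 mm rim diameter, 66 mm high, wall 4 mm, 0.55 kg, loose on the counter. Origin: centre of its underside.
- bowl_in (a point): Centre of the bowl's inner floor, 5 mm above the counter.
- tray: Fixed white wash-up tray, 250 (x) x 220 (y) x 14 mm, floor and rim 4 mm thick, empty. Origin: centre of its underside, on the counter.
- lump0_center (a point): Centre of a round rock-salt lump, 20 mm diameter, 11 g, one of four that start inside the shaker; it rolls freely.
- lump1_center (a point): Centre of a round rock-salt lump, 20 mm diameter, 11 g, one of four that start inside the shaker; it rolls freely.
- lump2_center (a point): Centre of a round rock-salt lump, 20 mm diameter, 11 g, one of four that start inside the shaker; it rolls freely.
- lump3_center (a point): Centre of a round rock-salt lump, 20 mm diameter, 11 g, one of four that start inside the shaker; it rolls freely.
- round_shaker: Bystander: round steel shaker, 55 mm diameter, 90 mm high, standing near the robot; origin under it.
- round_shaker2: Bystander: another such round shaker, standing at the far side; origin under it.
- dish_stack: Bystander: stack of small white dishes, 100 mm diameter, 36 mm high; origin under it.
- sauce: Bystander: brown sauce bottle, 60 mm diameter, 130 mm high; origin under it.
- jar: Bystander: clear jar, 64 mm diameter, 80 mm high; origin under it.
Mind the look-alikes: they are no part of the job. What is shaped like the shaker but turquoise is not meant.

How it is judged:
On the way, in this order (a step that is already met when the one before it is completed fails the run):
1. the cap is off the shaker and lies in the tray (x of cap in the frame of tray between -0.12 and 0.12 m and y of cap in the frame of tray between -0.105 and 0.105 m and z of cap in the frame of tray below 0.05 m and contact force between the fingers and cap below 0.05 N and linear speed of cap below 0.05 m/s), for 0.2 s.
2. all four lumps are in the bowl (horizontal distance between each of lump0_center, lump1_center, lump2_center, lump3_center and bowl_in below 0.07 m and z of each of lump0_center, lump1_center, lump2_center, lump3_center in the frame of bowl_in below 0.06 m), for 0.2 s.
At the end, for the whole second after the job is handed in: Four lumps in the upright bowl (within 70 mm of its axis, under 60 mm above its floor); cap in the tray (rim centre inside its outline, under 50 mm up); shaker on its side in the tray (within 15 deg of level, underside and mouth centres inside its outline, under 60 mm up); both at rest (all of step 2 and x of cap in the frame of tray between -0.12 and 0.12 m and y of cap in the frame of tray between -0.105 and 0.105 m and z of cap in the frame of tray below 0.05 m and x of shaker in the frame of tray between -0.12 and 0.12 m and y of shaker in the frame of tray between -0.105 and 0.105 m and z of each of shaker, shaker_mouth in the frame of tray below 0.06 m and x of shaker_mouth in the frame of tray between -0.12 and 0.12 m and y of shaker_mouth in the frame of tray between -0.105 and 0.105 m and angle between shaker's own z axis and vertical between 1.3 and 1.85 rad and linear speed of each of shaker, cap below 0.03 m/s and angle between bowl's own z axis and vertical below 0.1 rad); the robot touches nothing.
It fails at once if the shaker is dropped (falls freely faster than 0.8 m/s) (contact force between the fingers and shaker below 0.01 N and linear speed of shaker above 0.8 m/s).
It fails at once if the cap is dropped (falls freely faster than 0.8 m/s) (contact force between the fingers and cap below 0.01 N and linear speed of cap above 0.8 m/s).
It fails at once if the bowl is pushed more than 40 mm (distance of bowl from where it was at the start of the episode above 0.04 m).
It fails at once if a bystander (round shaker, dishes, bottle or jar) is moved more than 40 mm (distance of any of round_shaker, dish_stack, sauce, jar, round_shaker2 from where it was at the start of the episode above 0.04 m).
It also fails if it takes over 72 s, if anything falls off the work surface, if the arm or the gripper's body presses on something with over 40 N, if the wrist force passes 120 N, or if a joint passes its speed limit or range.

## Working session

There is one attempt and no reset: what is moved stays moved. The work goes in short steps, Python scripts to look and compute and a tool call to move; the robot and the scene stay as the last step left them, time stands still between calls to the robot, and variables do not carry over. Pictures are saved under pics/ and viewed, and the job is handed in when it is done.

Besides the shell and the picture viewer there is one more tool, called after "Emit:" by a JSON object that holds its "api" and its "payload". play_rows: Moves the arm, as the interface text tells. Its arguments: {"type":"object","properties":{"translation":{"type":"array"},"turn":{"type":"array"},"fingers":{"type":"array"},"grip_force":{"type":"number"}},"required":["translation","turn","fingers"]}

```bash
ls; mkdir -p pics; python3 - <<'E'
from bench import ctrl
import cv2,numpy as np
np.set_printoptions(precision=4,suppress=True)
print(ctrl.get_state())
for n in ["scene","top","wrist"]:
    i=ctrl.camera_info(n); print(n,i)
    im=ctrl.get_image(n); cv2.imwrite(f"pics/{n}0.png",im)
E
```

```text
pics
{'time': 0.0, 'joint_positions': array([ 1.1361,  0.3218, -0.0701,  1.4517,  0.0226,  1.3708, -0.0569]), 'qd': array([-0.    , -0.0024, -0.0008, -0.0003, -0.0011,  0.0016,  0.002 ]), 'joint_torque': array([  0.0012, -49.1288,  -0.403 , -31.2523,  -0.0639,   0.0437,
         0.0002]), 'position': array([ 0.2817, -0.5851,  0.1832]), 'tool_rot': array([-0.4508,  1.9745, -1.9708]), 'ft_force': array([-0.4817, -0.3911, -0.8736]), 'torque': array([-0.0225,  0.0457,  0.0211]), 'grip_width': 0.9949338057923633}
scene {'camera_matrix': array([[377.7101,   0.    , 249.0253],
       [  0.    , 377.7101, 189.1759],
       [  0.    ,   0.    ,   1.    ]]), 'R': array([[ 0.8272,  0.5619, -0.0066],
       [ 0.4628, -0.6879, -0.5591],
       [-0.3187,  0.4594, -0.829 ]]), 't': array([-0.428 , -0.2792,  1.5626])}
top {'camera_matrix': array([[385.0487,   0.    , 254.6906],
       [  0.    , 385.0487, 187.1496],
       [  0.    ,   0.    ,   1.    ]]), 'R': array([[-0.0146, -0.9998, -0.0094],
       [-0.9894,  0.0158, -0.1445],
       [ 0.1447,  0.0072, -0.9895]]), 't': array([-0.0751,  0.5966,  1.1605])}
wrist {'camera_matrix': array([[295.558 ,   0.    , 254.6709],
       [  0.    , 295.558 , 193.1164],
       [  0.    ,   0.    ,   1.    ]]), 'R': array([[ 0.4336, -0.9011, -0.0015],
       [-0.8713, -0.4196,  0.2547],
       [-0.2301, -0.1091, -0.967 ]]), 't': array([-0.6478, -0.0311,  0.3884])}
```

View pics/scene0.png

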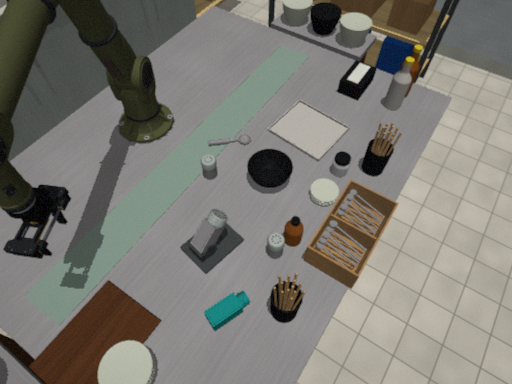

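View pics/top0.png

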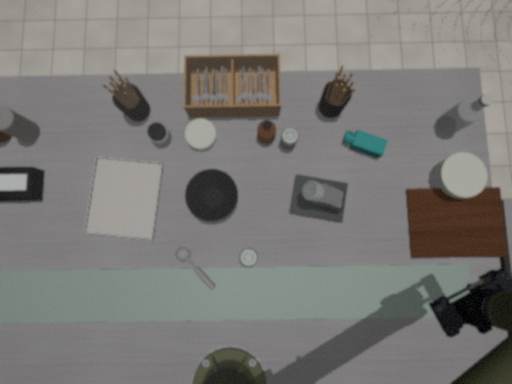

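View pics/wrist0.png

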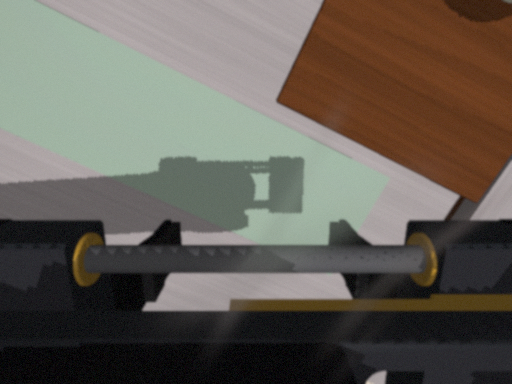

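The grey shaker leans in the dark cradle at top (320,195) / scene (210,232). The turquoise look-alike lies at top (366,143) / scene (227,309) and isn't the one meant. The bowl is at top (212,195) and the tray at top (125,199). I'll enlarge the crops to confirm.

```bash
python3 - <<'E'
import cv2,numpy as np
a=cv2.imread("pics/top0.png"); b=cv2.imread("pics/scene0.png")
cv2.imwrite("pics/c1.png",cv2.resize(a[160:235,275:365],None,fx=8,fy=8,interpolation=cv2.INTER_CUBIC))
cv2.imwrite("pics/c2.png",cv2.resize(b[200:275,170:255],None,fx=8,fy=8,interpolation=cv2.INTER_CUBIC))
cv2.imwrite("pics/c3.png",cv2.resize(a[140:260,75:245],None,fx=4,fy=4,interpolation=cv2.INTER_CUBIC))
E
```

```text
(no output)
```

View pics/c1.png

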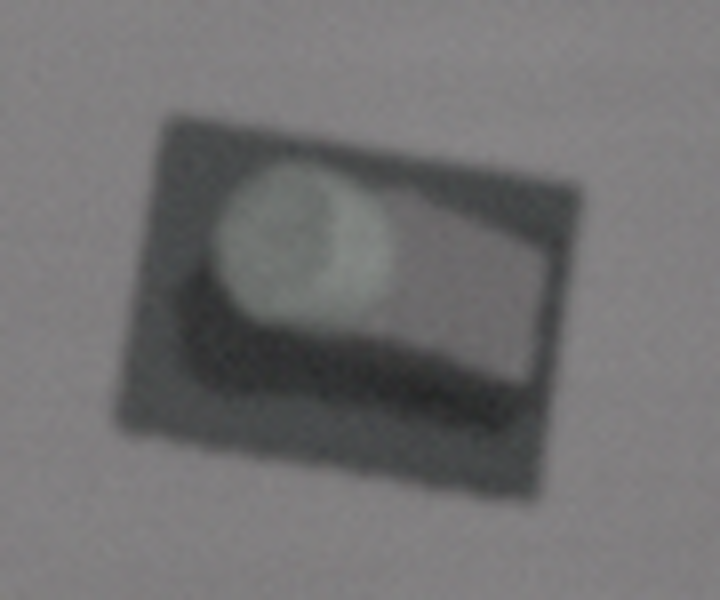

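View pics/c2.png

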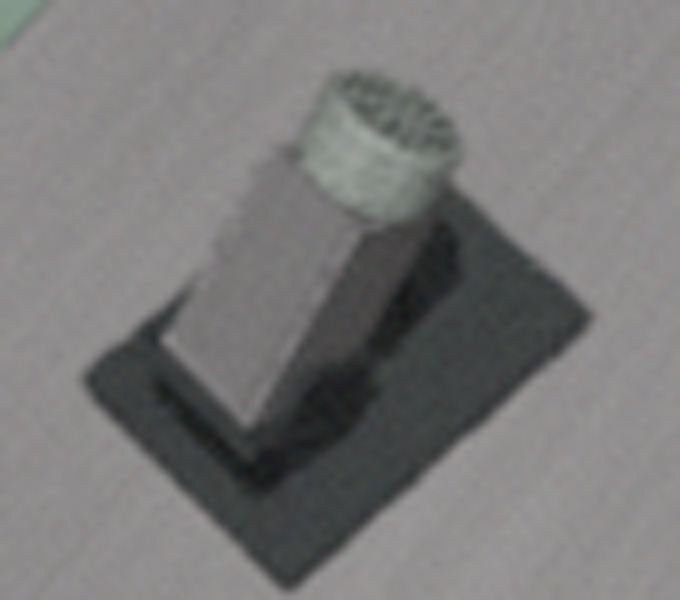

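View pics/c3.png

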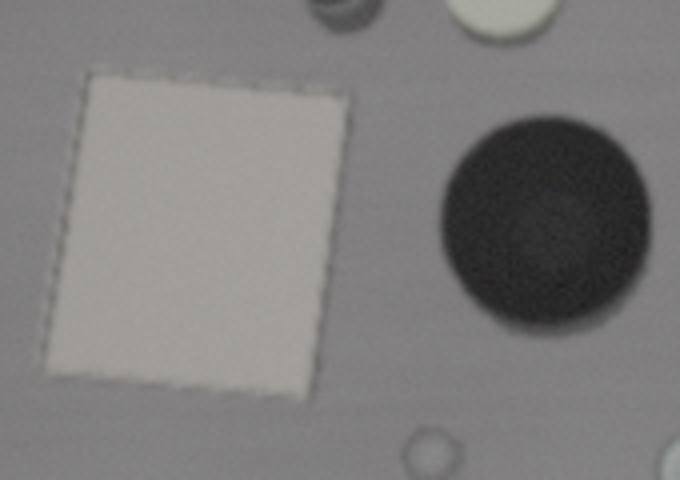

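```bash
cat > h.py <<'E'
import numpy as np,cv2
from scipy.spatial.transform import Rotation as R
from scipy.optimize import least_squares
np.set_printoptions(precision=4,suppress=True)
CAM={'scene':(np.array([[377.7101,0,249.0253],[0,377.7101,189.1759],[0,0,1]]),np.array([[0.8272,0.5619,-0.0066],[0.4628,-0.6879,-0.5591],[-0.3187,0.4594,-0.829]]),np.array([-0.428,-0.2792,1.5626])),
'top':(np.array([[385.0487,0,254.6906],[0,385.0487,187.1496],[0,0,1]]),np.array([[-0.0146,-0.9998,-0.0094],[-0.9894,0.0158,-0.1445],[0.1447,0.0072,-0.9895]]),np.array([-0.0751,0.5966,1.1605]))}
def proj(c,X):
    K,Rr,t=CAM[c]; p=np.atleast_2d(X)@Rr.T+t; p=p@K.T; return p[:,:2]/p[:,2:]
def ground(c,uv,z):
    K,Rr,t=CAM[c]; d=np.linalg.inv(K)@np.array([*uv,1.]); d=Rr.T@d; o=-Rr.T@t
    return o+d*(z-o[2])/d[2]
def tri(pts):
    def f(X): return np.concatenate([proj(c,X)[0]-uv for c,uv in pts])
    r=least_squares(f,[0.5,0,0.05]); return r.x,r.fun
E
python3 - <<'E'
from h import *
T=lambda p:np.array(p)/8+[275,160]
S=lambda p:np.array(p)/8+[170,200]
pl=[[168,115],[585,182],[540,500],[120,432]]
P=[ground('top',T(p),0.008) for p in pl]
print("plate",np.array(P)[:,:2],[np.linalg.norm(P[i]-P[i-1]) for i in range(4)],np.mean(P,0))
for z in (0,.004,.008,.012):
  print([ground('scene',S(p),z)[:2] for p in ([85,380],[290,590],[590,315])])
# joint fit: cx,cy,yaw,thick
tc=np.array(pl); 
print("captop",tri([('top',T([295,232])),('scene',S([393,113]))]))
print("botR",tri([('top',T([528,382])),('scene',S([163,338]))]))
print("botL",tri([('top',T([548,245])),('scene',S([245,430]))]))
tr=[ground('top',np.array(p)/4+[75,140],0.014) for p in ([90,72],[348,97],[308,398],[45,372])]
print("tray",np.array(tr)[:,:2],np.mean(tr,0),[np.linalg.norm(tr[i]-tr[i-1]) for i in range(4)])
b=[ground('top',np.array(p)/4+[75,140],0.066) for p in ([443,220],[652,220],[547,116],[547,326])]
print("bowl",np.array(b)[:,:2],np.mean(b,0))
for n,uv,z in (("rs",(248,257.5),.09),("jar",(157,131),.08),("dish",(200,134),.036),("sauce",(266,131),.13),("rs2",(289.5,136),.09)): print(n,ground('top',uv,z))
E
```

```text
plate [[ 0.6401 -0.218 ]
 [ 0.61   -0.3845]
 [ 0.4829 -0.3604]
 [ 0.5124 -0.195 ]] [np.float64(0.12973858962872425), np.float64(0.16927078067580328), np.float64(0.12937226655337802), np.float64(0.16801173734127742)] [ 0.5613 -0.2895  0.008 ]
[array([ 0.4877, -0.3569]), array([ 0.6132, -0.3813]), array([ 0.6431, -0.2163])]
[array([ 0.4894, -0.358 ]), array([ 0.6145, -0.3823]), array([ 0.6443, -0.2179])]
[array([ 0.4911, -0.3591]), array([ 0.6158, -0.3833]), array([ 0.6455, -0.2195])]
[array([ 0.4929, -0.3602]), array([ 0.6171, -0.3843]), array([ 0.6467, -0.2211])]
captop (array([ 0.574 , -0.2469,  0.1435]), array([-0.4513, -0.4464, -0.6686,  0.1006]))
botR (array([ 0.5266, -0.3446,  0.0623]), array([-0.5518, -0.5248, -0.7834,  0.0851]))
botL (array([ 0.5782, -0.356 ,  0.0611]), array([-0.2138, -0.2056, -0.2969,  0.0358]))
tray [[0.7035 0.4254]
 [0.6793 0.2149]
 [0.4383 0.2416]
 [0.4617 0.4503]] [0.5707 0.3331 0.014 ] [np.float64(0.24307422566638148), np.float64(0.21189300361691574), np.float64(0.24249270754233915), np.float64(0.21004719481294332)]
bowl [[ 0.5711  0.127 ]
 [ 0.5686 -0.033 ]
 [ 0.6508  0.0475]
 [ 0.489   0.0472]] [0.5699 0.0472 0.066 ]
rs [ 0.3809 -0.0619  0.09  ]
jar [0.7708 0.2159 0.08  ]
dish [0.7718 0.089  0.036 ]
sauce [ 0.7501 -0.1207  0.13  ]
rs2 [ 0.7449 -0.1933  0.09  ]
```

```bash
cat >> h.py <<'E'
def pose(s): 
    T=np.eye(4); T[:3,:3]=R.from_rotvec(s['tool_rot']).as_matrix(); T[:3,3]=s['position']; return T
def mk(p,y,z):
    y=np.array(y,float);y/=np.linalg.norm(y); z=np.array(z,float); z-=y*(z@y); z/=np.linalg.norm(z)
    T=np.eye(4); T[:3,:3]=np.stack([np.cross(y,z),y,z],1); T[:3,3]=p; return T
from scipy.linalg import logm,expm
def rows(T0,T1,n):
    A=np.linalg.inv(T0)@T1
    w=R.from_matrix(A[:3,:3]).as_rotvec()
    Rr=R.from_rotvec(w/n).as_matrix()
    # p_total = sum Rr^k d
    S=sum(np.linalg.matrix_power(Rr,k) for k in range(n))
    d=np.linalg.solve(S,A[:3,3]); return d*1000,w/n
def sim(T,d,w,n):
    out=[]
    for k in range(n):
        B=np.eye(4);B[:3,:3]=R.from_rotvec(w).as_matrix();B[:3,3]=np.array(d)/1000; T=T@B; out.append(T)
    return out
def plan(T0,T1,n,show=True):
    d,w=rows(T0,T1,n); print("n",n,"d",d.round(2),"|d|",np.linalg.norm(d).round(1),"w",w.round(4),"|w|",np.linalg.norm(w).round(4))
    if show:
        for T in sim(T0,d,w,n)[max(0,n//4-1)::max(1,n//4)]: print("   ",T[:3,3].round(3),"y",T[:3,1].round(2),"z",T[:3,2].round(2))
yaw=np.deg2rad(-10.2)
X=np.array([np.cos(yaw),np.sin(yaw),0]); Yh=np.array([-np.sin(yaw),np.cos(yaw),0]); Z=np.array([0,0,1.])
th=0.75
A=np.sin(th)*Yh+np.cos(th)*Z; YS=np.cos(th)*Yh-np.sin(th)*Z
E
python3 - <<'E'
from h import *
from bench import ctrl
s=ctrl.get_state(); T0=pose(s); print(T0)
base=np.array([.5565,-.333,.0455]); print(A,YS,X)
for f in (-60,-45,-28,0,28):
  for sg in (1,-1):
    z=sg*(np.cos(np.deg2rad(f))*X+np.sin(np.deg2rad(f))*YS)
    T1=mk(base+A*(.1315+.06),-A,z)
    print(f,sg,R.from_matrix(T0[:3,:3].T@T1[:3,:3]).magnitude()); plan(T0,T1,20,False)
E
```

```text
[[-0.9009 -0.0007  0.4339  0.2818]
 [-0.4339  0.0013 -0.9009 -0.5852]
 [ 0.0001 -1.     -0.0014  0.1834]
 [ 0.      0.      0.      1.    ]]
[0.1207 0.6709 0.7317] [ 0.1296  0.7201 -0.6816] [ 0.9842 -0.1771  0.    ]
-60 1 0.757908420656398
n 20 d [-20.68  -7.58 -10.96] |d| 24.6 w [ 0.0315  0.0049 -0.0204] |w| 0.0379
-60 -1 3.045194987445358
n 20 d [-20.32 -12.71  26.49] |d| 35.7 w [-0.0304 -0.1416 -0.047 ] |w| 0.1523
-45 1 0.7668294193698438
n 20 d [-21.8   -7.96  -8.4 ] |d| 24.7 w [ 0.0286 -0.0075 -0.0244] |w| 0.0383
-45 -1 2.994464710475489
n 20 d [  8.36  -0.76 -34.04] |d| 35.1 w [0.0357 0.1392 0.0419] |w| 0.1497
-28 1 0.8725008663717028
n 20 d [-22.83  -8.37  -5.41] |d| 24.9 w [ 0.0249 -0.0217 -0.0285] |w| 0.0436
-28 -1 2.718917937370055
n 20 d [  3.35  -1.99 -32.24] |d| 32.5 w [0.0384 0.126  0.0335] |w| 0.1359
0 1 1.188128085799877
n 20 d [-23.99  -9.06  -0.26] |d| 25.6 w [ 0.0177 -0.0449 -0.0347] |w| 0.0594
0 -1 2.268525274600212
n 20 d [ -3.54  -3.57 -28.87] |d| 29.3 w [0.0409 0.1037 0.0209] |w| 0.1134
28 1 1.5858265869281665
n 20 d [-24.47  -9.77   5.2 ] |d| 26.9 w [ 0.0093 -0.068  -0.0398] |w| 0.0793
28 -1 1.8276640445117833
n 20 d [ -9.09  -4.79 -25.14] |d| 27.2 w [0.0412 0.081  0.0096] |w| 0.0914
```

```bash
python3 - <<'E'
from h import *
from bench import ctrl
s=ctrl.get_state(); T0=pose(s)
base=np.array([.5565,-.333,.0455])
f=np.deg2rad(-28); z=np.cos(f)*X+np.sin(f)*YS
T1=mk(base+A*(.1315+.13),-A,z); print(T1)
W=mk([.45,-.4,.32],-A-np.array([0,0,.6]),z)
plan(T0,W,10); plan(W,T1,10)
E
```

```text
[[-0.5765 -0.1207  0.8082  0.5881]
 [-0.5527 -0.6709 -0.4944 -0.1576]
 [ 0.6019 -0.7317  0.32    0.2368]
 [ 0.      0.      0.      1.    ]]
n 10 d [-22.25 -18.48  -2.45] |d| 29.0 w [ 0.0312 -0.0462 -0.0363] |w| 0.0665
    [ 0.32  -0.56   0.219] y [-0.03 -0.09 -1.  ] z [ 0.52 -0.85  0.06]
    [ 0.356 -0.528  0.252] y [-0.06 -0.18 -0.98] z [ 0.6  -0.8   0.11]
    [ 0.39  -0.49   0.279] y [-0.08 -0.27 -0.96] z [ 0.67 -0.73  0.15]
    [ 0.422 -0.448  0.302] y [-0.08 -0.36 -0.93] z [ 0.74 -0.65  0.18]
    [ 0.45 -0.4   0.32] y [-0.08 -0.45 -0.89] z [ 0.8  -0.56  0.21]
n 10 d [-27.81  -7.95  -3.99] |d| 29.2 w [ 0.0128  0.0016 -0.0246] |w| 0.0277
    [ 0.478 -0.35   0.309] y [-0.09 -0.5  -0.86] z [ 0.8  -0.55  0.23]
    [ 0.505 -0.3    0.295] y [-0.1  -0.54 -0.83] z [ 0.81 -0.54  0.25]
    [ 0.533 -0.252  0.279] y [-0.11 -0.59 -0.8 ] z [ 0.81 -0.52  0.28]
    [ 0.56  -0.204  0.259] y [-0.11 -0.63 -0.77] z [ 0.81 -0.51  0.3 ]
    [ 0.588 -0.158  0.237] y [-0.12 -0.67 -0.73] z [ 0.81 -0.49  0.32]
```

Emit:
{"api": "play_rows", "payload": {"translation": [[-22, -18, -2], [-22, -18, -2], [-22, -18, -2], [-22, -18, -2], [-22, -18, -2], [-22, -18, -2], [-22, -18, -2], [-22, -18, -2], [-22, -18, -2], [-22, -18, -2]], "turn": [[0.031, -0.046, -0.036], [0.031, -0.046, -0.036], [0.031, -0.046, -0.036], [0.031, -0.046, -0.036], [0.031, -0.046, -0.036], [0.031, -0.046, -0.036], [0.031, -0.046, -0.036], [0.031, -0.046, -0.036], [0.031, -0.046, -0.036], [0.031, -0.046, -0.036]], "fingers": [1, 1, 1, 1, 1, 1, 1, 1, 1, 1], "grip_force": 25}}

```text
time: 0.98
position: [0.4516, -0.4053, 0.3183]
tool_rot: [-1.123, 1.343, -2.088]
ft_force: [0.2, 0.3, -0.1]
grip_width: 0.993
```

Emit:
{"api": "play_rows", "payload": {"translation": [[-28, -8, -4], [-28, -8, -4], [-28, -8, -4], [-28, -8, -4], [-28, -8, -4], [-28, -8, -4], [-28, -8, -4], [-28, -8, -4], [-28, -8, -4], [-28, -8, -4]], "turn": [[0.013, 0.002, -0.025], [0.013, 0.002, -0.025], [0.013, 0.002, -0.025], [0.013, 0.002, -0.025], [0.013, 0.002, -0.025], [0.013, 0.002, -0.025], [0.013, 0.002, -0.025], [0.013, 0.002, -0.025], [0.013, 0.002, -0.025], [0.013, 0.002, -0.025]], "fingers": [1, 1, 1, 1, 1, 1, 1, 1, 1, 1]}}

```text
time: 1.82
position: [0.5916, -0.1618, 0.2335]
tool_rot: [-1.27, 1.108, -2.331]
ft_force: [0.9, -0.1, 0.3]
grip_width: 0.996
```

```bash
python3 - <<'E'
from h import *
from bench import ctrl
s=ctrl.get_state(); print(s['time'],s['joint_positions']); print(pose(s))
i=ctrl.camera_info("wrist"); print(i['R'],i['t'])
np.savez('w1.npz',R=i['R'],t=i['t'])
cv2.imwrite("pics/w1.png",ctrl.get_image("wrist"))
E
```

```text
1.8167 [ 0.2105  0.4098 -0.5522  1.5125  0.851   1.7042 -1.0935]
[[-0.5817 -0.1219  0.8042  0.5916]
 [-0.5467 -0.6736 -0.4974 -0.1618]
 [ 0.6023 -0.729   0.3252  0.2335]
 [ 0.      0.      0.      1.    ]]
[[ 0.8041 -0.4976  0.3253]
 [-0.5316 -0.3568  0.7681]
 [-0.2662 -0.7906 -0.5515]] [-0.6302  0.094   0.3697]
```

View pics/w1.png

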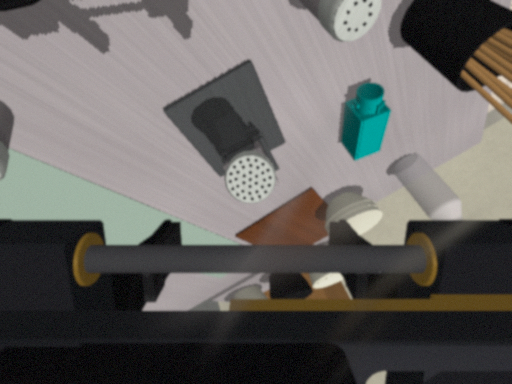

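The wrist view shows the perforated cap top at (250,177), looking nearly straight down the shaker axis. I'll check the fit against it.

```bash
python3 - <<'E'
from h import *
im=cv2.imread("pics/w1.png"); cv2.imwrite("pics/w1c.png",cv2.resize(im[50:215,150:320],None,fx=4,fy=4,interpolation=cv2.INTER_CUBIC))
w=np.load('w1.npz'); K=np.array([[295.558,0,254.6709],[0,295.558,193.1164],[0,0,1]]); CAM['wrist']=(K,w['R'],w['t'])
base=np.array([.5565,-.333,.0455]); c=base+A*.1315
print(c,proj('wrist',c), w['R']@c+w['t'], w['R']@A)
B=np.linalg.norm; 
ring=[c+.0295*(np.cos(t)*X+np.sin(t)*YS) for t in np.linspace(0,2*np.pi,9)[:-1]]
print(proj('wrist',ring), 'rim',proj('wrist',[r-.03*A for r in ring]))
plate=[(.5625,-.289,.005)+X*a+Yh*b for a,b in((-.065,-.085),(.065,-.085),(.065,.085),(-.065,.085))]
print('plate',proj('wrist',plate))
E
```

```text
[ 0.5724 -0.2448  0.1417] [[252.8001 180.6227]] [-0.0021 -0.0141  0.3327] [ 0.0012  0.2585 -0.966 ]
[[276.0822 168.2967]
 [260.4046 155.5297]
 [240.0303 157.6426]
 [227.5001 173.2744]
 [230.0163 192.6849]
 [245.5222 204.6384]
 [265.0641 202.6925]
 [277.7664 187.8741]] rim [[274.3185 163.9051]
 [259.9047 152.1364]
 [241.1948 154.0822]
 [229.6603 168.4984]
 [231.9425 186.4447]
 [246.2111 197.5219]
 [264.2167 195.7179]
 [275.8967 181.9932]]
plate [[220.7239 176.0213]
 [286.2007 140.6828]
 [250.7481  59.7964]
 [162.7816 111.4088]]
```

View pics/w1c.png

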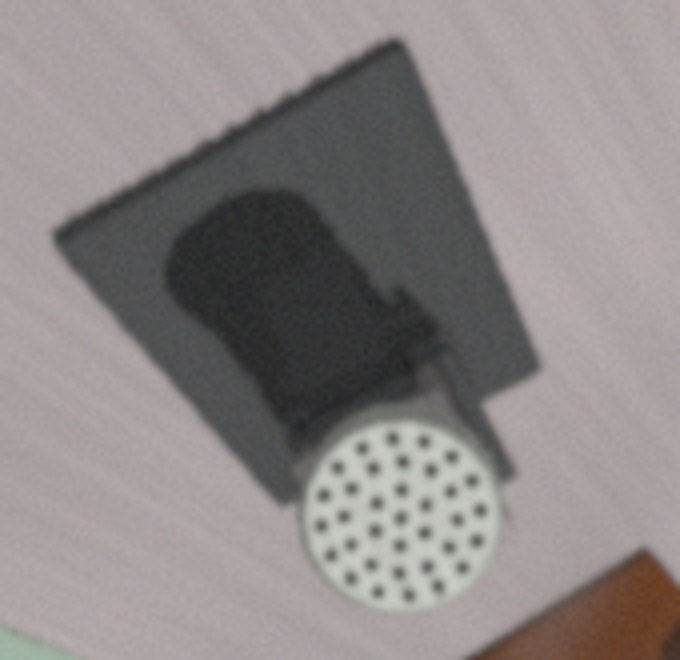

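```bash
python3 - <<'E'
from h import *
w=np.load('w1.npz'); K=np.array([[295.558,0,254.6709],[0,295.558,193.1164],[0,0,1]]); CAM['wrist']=(K,w['R'],w['t'])
T=np.array([295,232])/8+[275,160]; S=np.array([393,113])/8+[170,200]
c,r=tri([('top',T),('scene',S),('wrist',np.array([250.8,179.1]))]); print(c,r)
c2,r=tri([('top',T),('wrist',np.array([250.8,179.1]))]); print(c2,r)
c3,r=tri([('scene',S),('wrist',np.array([250.8,179.1]))]); print(c3,r)
b=np.array([.5524,-.350,.0617])+.026*YS
print("dirs",[(x-b)/np.linalg.norm(x-b) for x in(c,c2,c3)],[np.linalg.norm(x-b) for x in(c,c2,c3)])
E
```

```text
[ 0.5714 -0.2453  0.1383] [-1.2398  0.7243 -0.909   0.1596  0.5688 -0.0962]
[ 0.5705 -0.2476  0.1364] [-0.5004  1.1012  0.4748 -0.0866]
[ 0.5716 -0.2434  0.1393] [-0.5034 -0.4262  0.1514 -0.1906]
dirs [array([0.1217, 0.6688, 0.7334]), array([0.1177, 0.6663, 0.7363]), array([0.1214, 0.6729, 0.7297])] [np.float64(0.12859068723774364), np.float64(0.1255483723552861), np.float64(0.13065002049077962)]
```

```bash
sed -i '$a base=np.array([.5555,-.3332,.0426])' h.py; python3 - <<'E'
from h import *
from bench import ctrl
T0=pose(ctrl.get_state())
f=np.deg2rad(-28); z=np.cos(f)*X+np.sin(f)*YS
plan(T0,mk(base+A*.165,-A,z),5,0)
plan(mk(base+A*.165,-A,z),mk(base+A*.106,-A,z),5,0)
E
```

```text
n 5 d [ 2.   18.92 -0.24] |d| 19.0 w [-0.0002  0.0011 -0.0003] |w| 0.0012
n 5 d [ 0.  11.8 -0. ] |d| 11.8 w [-0.  0. -0.] |w| 0.0
```

Emit:
{"api": "play_rows", "payload": {"translation": [[2, 19, 0], [2, 19, 0], [2, 19, 0], [2, 19, 0], [2, 19, 0], [0, 12, 0], [0, 12, 0], [0, 12, 0], [0, 12, 0], [0, 11, 0]], "turn": [[0, 0.001, 0], [0, 0.001, 0], [0, 0.001, 0], [0, 0.001, 0], [0, 0.001, 0], [0, 0, 0], [0, 0, 0], [0, 0, 0], [0, 0, 0], [0, 0, 0]], "fingers": [1, 1, 1, 1, 1, 1, 1, 1, 1, 1]}}

```text
time: 2.7
position: [0.5666, -0.2724, 0.1269]
tool_rot: [-1.265, 1.111, -2.334]
ft_force: [0.1, -0.7, 0.4]
grip_width: 0.998
```

```bash
python3 - <<'E'
from h import *
from bench import ctrl
s=ctrl.get_state(); T=pose(s); print(s['time'],T[:3,3],s['ft_force'],(T[:3,3]-base)@np.stack([X,YS,A],1))
cv2.imwrite("pics/w2.png",ctrl.get_image("wrist"))
a=ctrl.get_image("scene"); cv2.imwrite("pics/s2.png",cv2.resize(a[160:290,140:290],None,fx=5,fy=4.6,interpolation=cv2.INTER_CUBIC))
E
```

```text
2.7 [ 0.5666 -0.2724  0.1269] [ 0.1258 -0.6867  0.3581] [ 0.0001 -0.0123  0.1038]
```

View pics/w2.png

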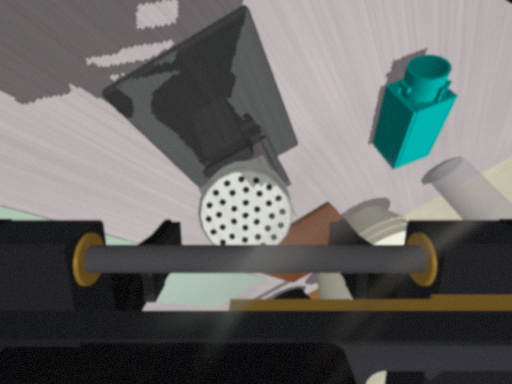

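View pics/s2.png

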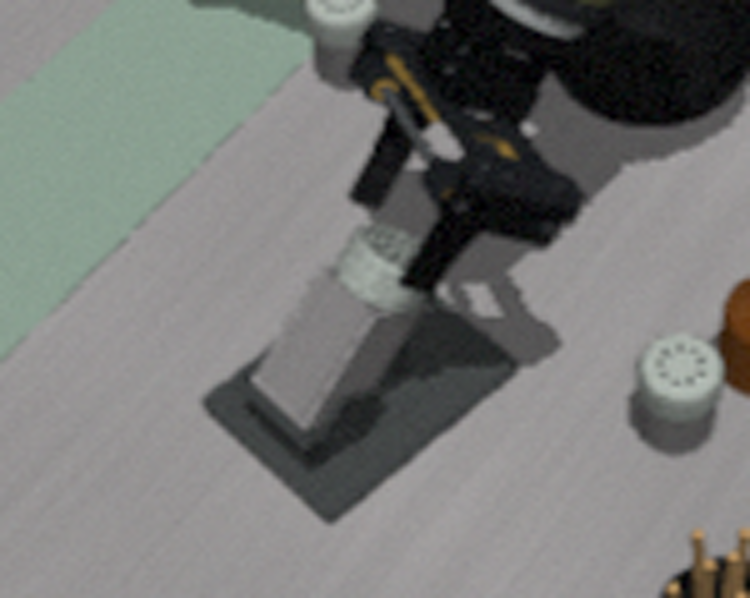

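```bash
python3 - <<'E'
from h import *
from bench import ctrl
s=ctrl.get_state(); T=pose(s); print(s['time'],s['qd'],T[:3,3],s['ft_force'],(T[:3,3]-base)@np.stack([X,YS,A],1),T[:3,1])
E
```

```text
2.8 [-0.0126 -0.016  -0.0229 -0.0231 -0.0074  0.0208  0.0033] [ 0.5649 -0.2737  0.1261] [ 0.2517 -0.4553  0.5106] [-0.0013 -0.0129  0.1022] [-0.1255 -0.6726 -0.7293]
```

```bash
python3 - <<'E'
from h import *
from bench import ctrl
T0=pose(ctrl.get_state())
f=np.deg2rad(-28); z=np.cos(f)*X+np.sin(f)*YS
plan(T0,mk(base+A*.106,-A,z),4,0)
E
```

```text
n 4 d [-2.97 -0.96 -1.25] |d| 3.4 w [ 0.0006 -0.0029  0.0013] |w| 0.0032
```

Emit:
{"api": "play_rows", "payload": {"translation": [[-3, -1, -1.2], [-3, -1, -1.2], [-3, -1, -1.2], [-3, -1, -1.2], [0, 0, 0], [0, 0, 0], [0, 0, 0], [0, 0, 0], [0, 0, 0], [0, 0, 0]], "turn": [[0.0006, -0.003, 0.0013], [0.0006, -0.003, 0.0013], [0.0006, -0.003, 0.0013], [0.0006, -0.003, 0.0013], [0, 0, 0], [0, 0, 0], [0, 0, 0], [0, 0, 0], [0, 0, 0], [0, 0, 0]], "fingers": [1, 1, 1, 1, 1, 1, 1, 1, 1, 1]}}

```text
time: 3.63
position: [0.57, -0.2606, 0.1219]
tool_rot: [-1.272, 1.106, -2.321]
ft_force: [-0.1, -0.3, -0.5]
grip_width: 0.999
```

```bash
python3 - <<'E'
from h import *
from bench import ctrl
s=ctrl.get_state(); T=pose(s); print(s['time'],s['qd'],T[:3,3],s['ft_force'],(T[:3,3]-base)@np.stack([X,YS,A],1),T[:3,1])
cv2.imwrite("pics/w3.png",ctrl.get_image("wrist"))
a=ctrl.get_image("scene"); cv2.imwrite("pics/s3.png",cv2.resize(a[160:290,140:290],None,fx=5,fy=4.6,interpolation=cv2.INTER_CUBIC))
E
```

```text
3.6333 [-0.0011  0.0008 -0.0015 -0.0011  0.0012  0.0003  0.0012] [ 0.57   -0.2606  0.1219] [-0.1019 -0.347  -0.4817] [0.0014 0.0001 0.1085] [-0.1173 -0.671  -0.7321]
```

View pics/w3.png

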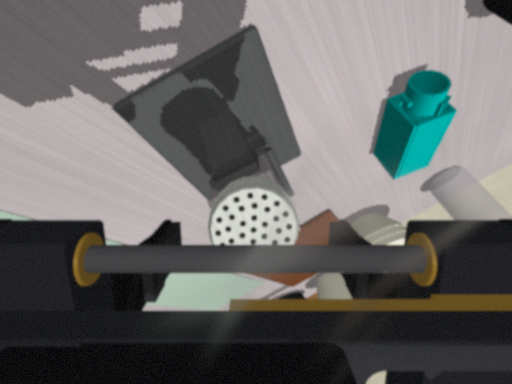

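View pics/s3.png

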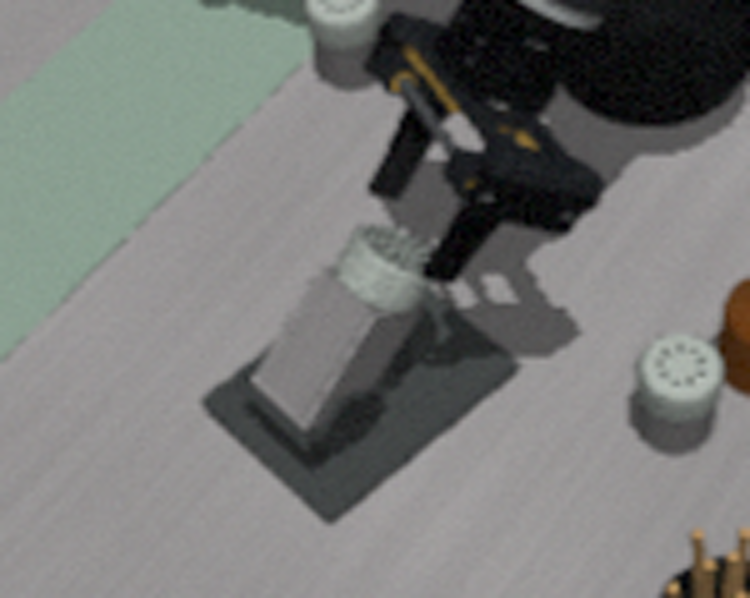

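```bash
python3 - <<'E'
from h import *
from bench import ctrl
T=pose(ctrl.get_state())
for k in (0,.01,.02,.03,.04):
    p=T[:3,3]-T[:3,1]*k
    q=proj('scene',[p,p+T[:3,2]*.0435,p-T[:3,2]*.0435,p+T[:3,2]*.0585,p-T[:3,2]*.0585]); print(k,((q-[140,160])*[5,4.6]).round(0).tolist())
E
```

```text
0 [[376.0, 278.0], [400.0, 317.0], [354.0, 240.0], [408.0, 332.0], [347.0, 227.0]]
0.01 [[384.0, 266.0], [407.0, 305.0], [361.0, 228.0], [416.0, 320.0], [354.0, 216.0]]
0.02 [[391.0, 254.0], [415.0, 293.0], [368.0, 216.0], [423.0, 307.0], [360.0, 204.0]]
0.03 [[398.0, 242.0], [422.0, 281.0], [375.0, 205.0], [431.0, 295.0], [367.0, 192.0]]
0.04 [[405.0, 230.0], [430.0, 269.0], [382.0, 193.0], [439.0, 283.0], [374.0, 181.0]]
```

```bash
python3 - <<'E'
from h import *
from bench import ctrl
T=pose(ctrl.get_state()); i=ctrl.camera_info('wrist'); CAM['wrist']=(np.array(i['camera_matrix']),i['R'],i['t'])
C=-i['R'].T@i['t']; print("cam in tool",T[:3,:3].T@(C-T[:3,3]), "cam dir in tool",T[:3,:3].T@i['R'].T)
c=base+A*.1315
print(proj('wrist',c),(i['R']@c+i['t']))
for k in (0,.02,.04,.06):
    p=T[:3,3]-T[:3,1]*k
    print(k,proj('wrist',[p,p+T[:3,2]*.0435,p-T[:3,2]*.0435]).round(0).tolist(), (i['R']@p+i['t'])[2])
ring=[c+.0295*(np.cos(t)*X+np.sin(t)*YS) for t in np.linspace(0,2*np.pi,33)[:-1]]
q=proj('wrist',ring);print(q.min(0),q.max(0))
im=cv2.imread('pics/s3.png')
a=ctrl.get_image("top"); cv2.imwrite("pics/t3.png",cv2.resize(a[120:260,220:380],None,fx=4.5,fy=4.2,interpolation=cv2.INTER_CUBIC))
E
```

```text
cam in tool [-0.0699 -0.2001 -0.0019] cam dir in tool [[ 0.0003  0.967   0.2548]
 [ 0.0001 -0.2548  0.967 ]
 [ 1.     -0.0003 -0.0002]]
[[255.9347 229.3565]] [0.0008 0.0232 0.1892]
0 [[257.0, 216.0], [318.0, 216.0], [196.0, 216.0]] 0.2112836989704852
0.02 [[258.0, 227.0], [325.0, 226.0], [191.0, 227.0]] 0.19194385265348363
0.04 [[258.0, 239.0], [332.0, 239.0], [183.0, 239.0]] 0.17260400633648204
0.06 [[258.0, 255.0], [342.0, 255.0], [174.0, 255.0]] 0.1532641600194804
[209.8952 184.6515] [301.9583 270.6856]
```

View pics/t3.png

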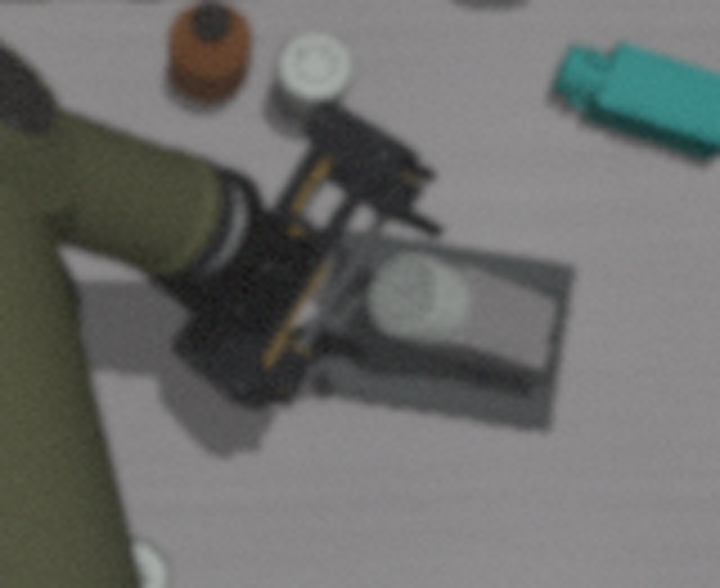

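Emit:
{"api": "play_rows", "payload": {"translation": [[0, 0, 0], [0, 0, 0], [0, 0, 0], [0, 0, 0], [0, 0, 0], [0, 0, 0], [0, 0, 0], [0, 0, 0], [0, 0, 0], [0, 0, 0]], "turn": [[0, 0, 0], [0, 0, 0], [0, 0, 0], [0, 0, 0], [0, 0, 0], [0, 0, 0], [0, 0, 0], [0, 0, 0], [0, 0, 0], [0, 0, 0]], "fingers": [0.55, 0.55, 0.55, 0.55, 0.55, 0.55, 0.55, 0.55, 0.55, 0.55]}}

```text
time: 4.62
position: [0.5701, -0.2604, 0.1218]
tool_rot: [-1.272, 1.106, -2.32]
ft_force: [-0.7, 0.5, 1.1]
grip_width: 0.776
```

```bash
python3 - <<'E'
from h import *
from bench import ctrl
s=ctrl.get_state();print(s['grip_width'],s['position'],s['ft_force'])
cv2.imwrite("pics/w4.png",ctrl.get_image("wrist"))
a=ctrl.get_image("scene"); cv2.imwrite("pics/s4.png",cv2.resize(a[160:290,140:290],None,fx=5,fy=4.6,interpolation=cv2.INTER_CUBIC))
E
```

```text
0.7762975860456784 [ 0.5701 -0.2604  0.1218] [-0.6565  0.4647  1.128 ]
```

View pics/w4.png

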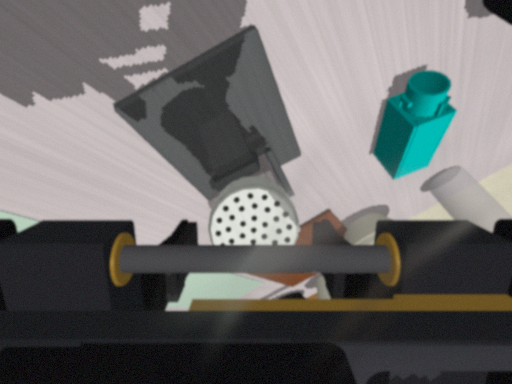

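View pics/s4.png

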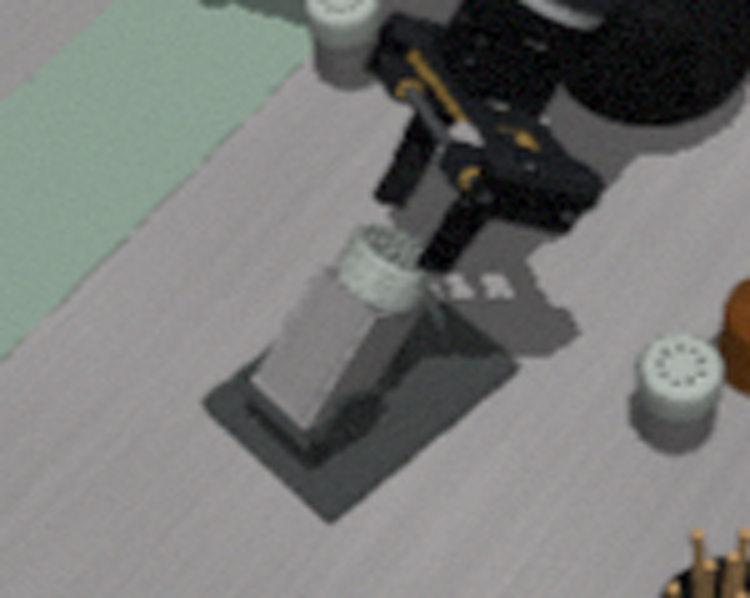

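```bash
python3 - <<'E'
from h import *
a=cv2.imread('pics/w4.png')[200:310,130:400]; a=cv2.convertScaleAbs(a,alpha=2.5,beta=20)
cv2.imwrite('pics/w4c.png',cv2.resize(a,None,fx=2.9,fy=2.9,interpolation=cv2.INTER_CUBIC))
E
```

```text
(no output)
```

View pics/w4c.png

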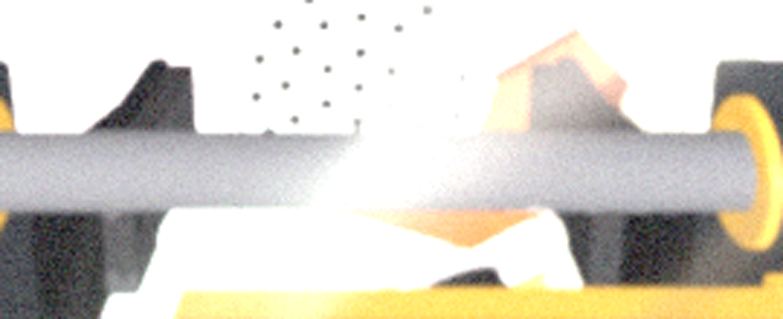

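The fingers slide straight. Gap and row in the wrist view both put the visible tips about 41 mm behind the reported TCP, so they look short of the cap. I'll test this by closing lightly here: a stop near 59 mm means they are on the cap.

Emit:
{"api": "play_rows", "payload": {"translation": [[0, 0, 0], [0, 0, 0], [0, 0, 0], [0, 0, 0], [0, 0, 0], [0, 0, 0], [0, 0, 0], [0, 0, 0], [0, 0, 0], [0, 0, 0]], "turn": [[0, 0, 0], [0, 0, 0], [0, 0, 0], [0, 0, 0], [0, 0, 0], [0, 0, 0], [0, 0, 0], [0, 0, 0], [0, 0, 0], [0, 0, 0]], "fingers": [0.2, 0.2, 0.2, 0.2, 0.2, 0.2, 0.2, 0.2, 0.2, 0.2], "grip_force": 5}}

```text
time: 5.55
position: [0.57, -0.2604, 0.1218]
tool_rot: [-1.272, 1.106, -2.32]
ft_force: [-0.3, -0.4, 0.1]
grip_width: 0.603
```

```bash
python3 - <<'E'
from h import *
from bench import ctrl
s=ctrl.get_state();print(s['grip_width'],s['position'],s['ft_force'])
cv2.imwrite("pics/w5.png",ctrl.get_image("wrist"))
a=ctrl.get_image("scene"); cv2.imwrite("pics/s5.png",cv2.resize(a[160:290,140:290],None,fx=5,fy=4.6,interpolation=cv2.INTER_CUBIC))
E
```

```text
0.6029150180322513 [ 0.57   -0.2604  0.1218] [-0.3186 -0.4116  0.123 ]
```

View pics/s5.png

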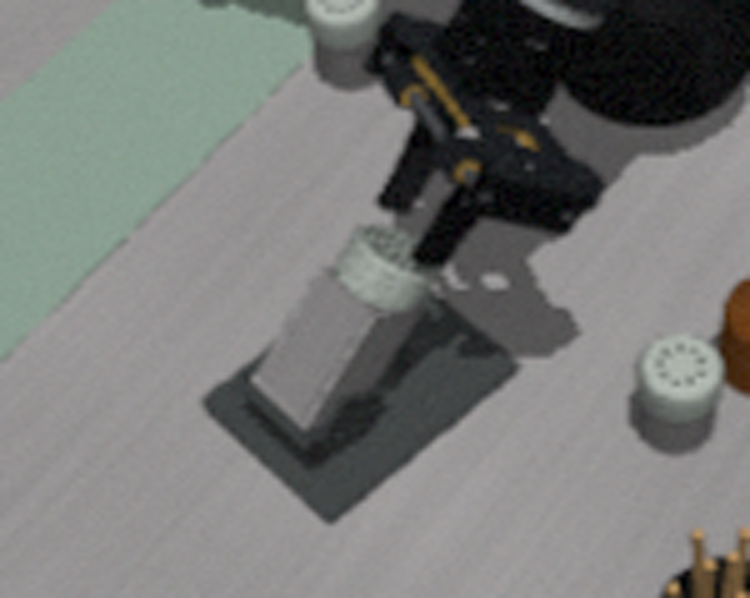

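Confirmed: it closed to 52 mm with no contact, so the real tips sit about 41 mm behind the reported TCP. I'll correct for that from here: reopen, then advance part-way.

Emit:
{"api": "play_rows", "payload": {"translation": [[0, 0, 0], [0, 0, 0], [0, 0, 0], [0, 0, 0], [0, 6, 0], [0, 8, 0], [0, 8, 0], [0, 8, 0], [0, 4, 0], [0, 0, 0]], "turn": [[0, 0, 0], [0, 0, 0], [0, 0, 0], [0, 0, 0], [0, 0, 0], [0, 0, 0], [0, 0, 0], [0, 0, 0], [0, 0, 0], [0, 0, 0]], "fingers": [1, 1, 1, 1, 1, 1, 1, 1, 1, 1], "grip_force": 25}}

```text
time: 6.48
position: [0.5647, -0.2847, 0.0957]
tool_rot: [-1.275, 1.108, -2.321]
ft_force: [-0.1, -0.4, 0.4]
grip_width: 0.997
```

```bash
python3 - <<'E'
from h import *
from bench import ctrl
s=ctrl.get_state();T=pose(s);print(s['grip_width'],s['position'],s['ft_force'],(T[:3,3]-base)@np.stack([X,YS,A],1))
cv2.imwrite("pics/w6.png",ctrl.get_image("wrist"))
a=ctrl.get_image("scene"); cv2.imwrite("pics/s6.png",cv2.resize(a[180:270,170:260],None,fx=7,fy=6.5,interpolation=cv2.INTER_CUBIC))
E
```

```text
0.9974715795871156 [ 0.5647 -0.2847  0.0957] [-0.0907 -0.4224  0.4041] [ 0.0004 -0.      0.0725]
```

View pics/s6.png

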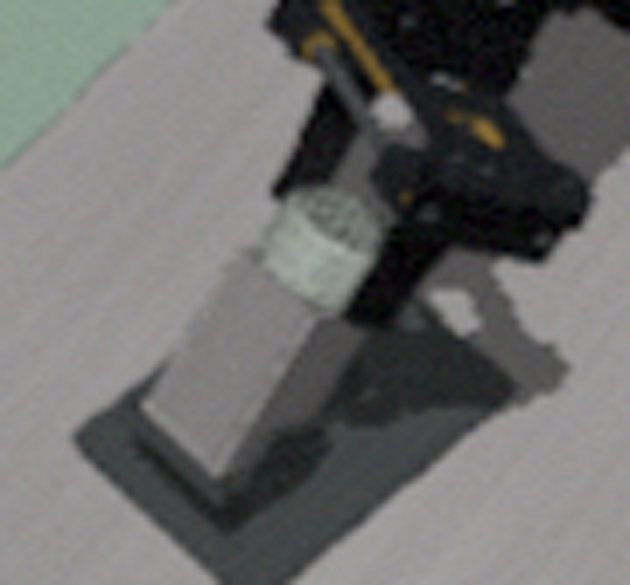

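View pics/w6.png

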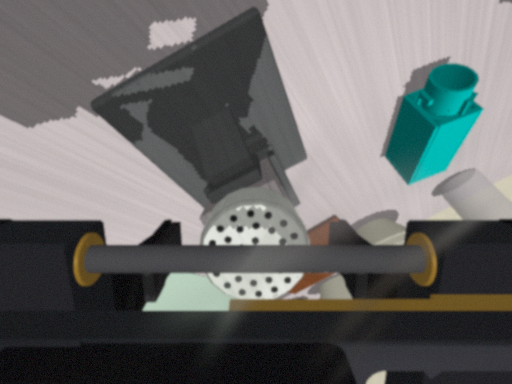

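```bash
python3 - <<'E'
from h import *
from bench import ctrl
T=pose(ctrl.get_state())
for k in (.03,.035,.04,.045):
    p=T[:3,3]-T[:3,1]*k
    q=proj('scene',[p+T[:3,2]*a+T[:3,0]*b for a in(.0435,.0585) for b in (-.0095,.0095)]+[p-T[:3,2]*a+T[:3,0]*b for a in(.0435,.0585) for b in (-.0095,.0095)]); print(k,((q-[170,180])*[7,6.5]).round(0).tolist())
E
```

```text
0.03 [[364.0, 329.0], [327.0, 322.0], [376.0, 349.0], [338.0, 343.0], [299.0, 219.0], [264.0, 212.0], [289.0, 202.0], [253.0, 194.0]]
0.035 [[369.0, 320.0], [332.0, 314.0], [381.0, 341.0], [344.0, 334.0], [304.0, 211.0], [268.0, 204.0], [294.0, 193.0], [258.0, 186.0]]
0.04 [[374.0, 312.0], [337.0, 305.0], [386.0, 332.0], [349.0, 325.0], [309.0, 203.0], [273.0, 196.0], [299.0, 185.0], [263.0, 178.0]]
0.045 [[380.0, 303.0], [342.0, 297.0], [392.0, 323.0], [354.0, 317.0], [314.0, 195.0], [278.0, 187.0], [303.0, 177.0], [268.0, 170.0]]
```

Emit:
{"api": "play_rows", "payload": {"translation": [[0, 4, 0], [0, 4, 0], [0, 0, 0], [0, 0, 0], [0, 0, 0], [0, 0, 0], [0, 0, 0], [0, 0, 0], [0, 0, 0], [0, 0, 0]], "turn": [[0, 0, 0], [0, 0, 0], [0, 0, 0], [0, 0, 0], [0, 0, 0], [0, 0, 0], [0, 0, 0], [0, 0, 0], [0, 0, 0], [0, 0, 0]], "fingers": [1, 1, 1, -1, -1, -1, -1, -1, -1, -1], "grip_force": 25}}

```text
time: 7.42
position: [0.5652, -0.2884, 0.0911]
tool_rot: [-1.272, 1.106, -2.32]
ft_force: [-0.7, 0.7, 0.8]
grip_width: 0.666
```

```bash
python3 - <<'E'
from h import *
from bench import ctrl
s=ctrl.get_state();T=pose(s);print(s['grip_width']*87,s['position'],s['ft_force'],s['torque'],(T[:3,3]-base)@np.stack([X,YS,A],1),s['joint_positions'])
E
```

```text
57.903017700951274 [ 0.5652 -0.2884  0.0911] [-0.7009  0.7105  0.7972] [ 0.7651 -0.0864 -0.0327] [0.0016 0.0004 0.0667] [ 0.3656  0.4607 -0.4718  1.7395  0.9461  1.3802 -1.1373]
```

Emit:
{"api": "play_rows", "payload": {"translation": [[0, 0, 0], [0, 0, 0], [0, 0, 0], [0, 0, 0], [0, 0, 0], [0, 0, 0], [0, 0, 0], [0, 0, 0], [0, 0, 0], [0, 0, 0]], "turn": [[0, -0.11, 0], [0, -0.11, 0], [0, -0.11, 0], [0, -0.11, 0], [0, -0.11, 0], [0, -0.11, 0], [0, -0.11, 0], [0, -0.11, 0], [0, -0.11, 0], [0, 0, 0]], "fingers": [-1, -1, -1, -1, -1, -1, -1, -1, -1, -1]}}

```text
time: 8.25
position: [0.5649, -0.2883, 0.0911]
tool_rot: [-2.037, 0.719, -1.314]
ft_force: [-1.3, 0.8, 1.3]
grip_width: 0.664
```

```bash
python3 - <<'E'
from h import *
from bench import ctrl
s=ctrl.get_state();T=pose(s);print(s['grip_width']*87,s['position'],s['ft_force'],s['torque'],(T[:3,3]-base)@np.stack([X,YS,A],1),s['joint_positions'])
z=T[:3,2]; print(np.degrees(np.arctan2(z@YS,z@X)),T[:3,1]@A)
cv2.imwrite("pics/w7.png",ctrl.get_image("wrist"))
E
```

```text
57.73890227622338 [ 0.5649 -0.2883  0.0911] [-1.2687  0.8012  1.3334] [ 0.8396  0.0038 -0.261 ] [0.0013 0.0004 0.0668] [ 0.444   0.4821 -0.5721  1.7366  0.9851  1.4122 -0.1641]
28.90071681340884 -0.9999949546988831
```

View pics/w7.png

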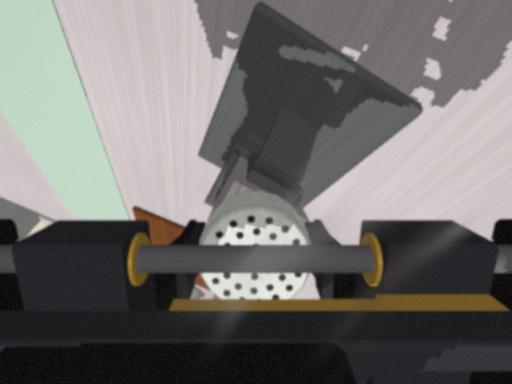

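The jaws turned 57° with the grip held at 58 mm and no force build-up. Next I lift along the axis.

Emit:
{"api": "play_rows", "payload": {"translation": [[0, -3, 0], [0, -4, 0], [0, -5, 0], [0, -6, 0], [0, -7, 0], [0, -8, 0], [0, -8, 0], [0, -8, 0], [0, -4, 0], [0, 0, 0]], "turn": [[0, 0, 0], [0, 0, 0], [0, 0, 0], [0, 0, 0], [0, 0, 0], [0, 0, 0], [0, 0, 0], [0, 0, 0], [0, 0, 0], [0, 0, 0]], "fingers": [-1, -1, -1, -1, -1, -1, -1, -1, -1, -1]}}

```text
time: 9.13
position: [0.5724, -0.2518, 0.1309]
tool_rot: [-2.034, 0.717, -1.318]
ft_force: [0.2, 0.5, -0.6]
grip_width: 0.669
```

```bash
python3 - <<'E'
from h import *
from bench import ctrl
s=ctrl.get_state();T=pose(s);print(s['grip_width']*87,s['position'],s['ft_force'],s['torque'],(T[:3,3]-base)@np.stack([X,YS,A],1))
a=ctrl.get_image("scene"); cv2.imwrite("pics/s8.png",cv2.resize(a[160:290,140:290],None,fx=5,fy=4.6,interpolation=cv2.INTER_CUBIC))
E
```

```text
58.17558889767852 [ 0.5724 -0.2518  0.1309] [ 0.2304  0.4688 -0.6398] [ 0.9065 -0.3093  0.0543] [0.0022 0.0006 0.1213]
```

View pics/s8.png

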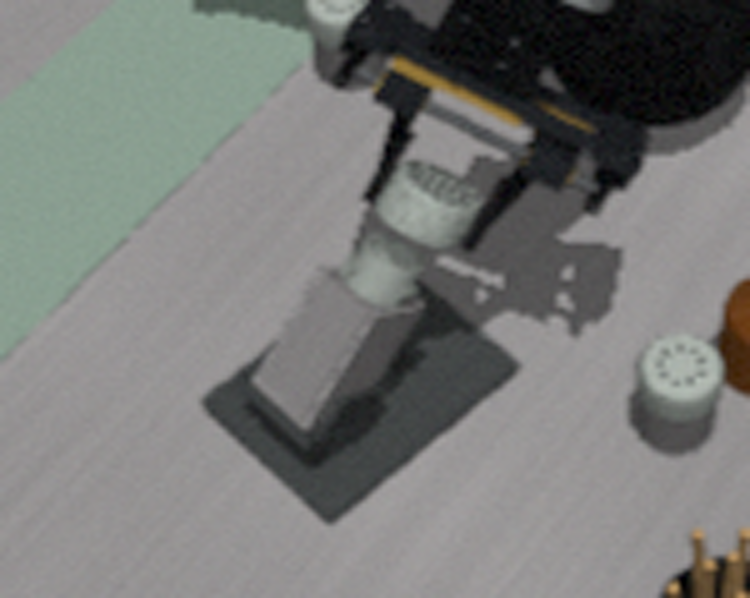

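The cap is off and held, with the neck visible below it at crop (385,265). Next is the carry to the tray.

```bash
python3 - <<'E'
from h import *
from bench import ctrl
T0=pose(ctrl.get_state())
W=mk([.60,.06,.20],[-.06,-.3,-.94],[.90,.1,0])
Tp=np.array([.6343,.3616,0.])
G=mk(Tp+[0,0,.08],[0,0,-1],[.87,.49,0])
plan(T0,W,10); plan(W,G,10)
E
```

```text
n 10 d [-22.47 -22.49   6.3 ] |d| 32.4 w [0.0155 0.0222 0.0407] |w| 0.0489
    [ 0.573 -0.188  0.134] y [-0.11 -0.6  -0.79] z [ 0.94  0.18 -0.28]
    [ 0.577 -0.124  0.142] y [-0.11 -0.53 -0.84] z [ 0.96  0.16 -0.23]
    [ 0.583 -0.061  0.156] y [-0.1  -0.46 -0.88] z [ 0.97  0.14 -0.18]
    [0.591 0.001 0.175] y [-0.08 -0.38 -0.92] z [ 0.98  0.11 -0.13]
    [0.6  0.06 0.2 ] y [-0.06 -0.3  -0.95] z [ 0.99  0.08 -0.09]
n 10 d [-29.78   6.58  12.57] |d| 33.0 w [ 0.0153 -0.0413  0.0278] |w| 0.0521
    [0.617 0.115 0.168] y [-0.04 -0.25 -0.97] z [ 0.98  0.17 -0.08]
    [0.629 0.174 0.141] y [-0.02 -0.19 -0.98] z [ 0.96  0.25 -0.07]
    [0.636 0.235 0.116] y [-0.01 -0.13 -0.99] z [ 0.94  0.34 -0.05]
    [0.638 0.298 0.096] y [-0.   -0.06 -1.  ] z [ 0.91  0.42 -0.03]
    [0.634 0.362 0.08 ] y [ 0.  0. -1.] z [0.87 0.49 0.  ]
```

Emit:
{"api": "play_rows", "payload": {"translation": [[-22, -22, 6], [-22, -22, 6], [-22, -22, 6], [-22, -22, 6], [-22, -22, 6], [-22, -22, 6], [-22, -22, 6], [-22, -22, 6], [-22, -22, 6], [-22, -22, 6]], "turn": [[0.015, 0.022, 0.041], [0.015, 0.022, 0.041], [0.015, 0.022, 0.041], [0.015, 0.022, 0.041], [0.015, 0.022, 0.041], [0.015, 0.022, 0.041], [0.015, 0.022, 0.041], [0.015, 0.022, 0.041], [0.015, 0.022, 0.041], [0.015, 0.022, 0.041]], "fingers": [-1, -1, -1, -1, -1, -1, -1, -1, -1, -1]}}

```text
time: 10.02
position: [0.5978, 0.0532, 0.1983]
tool_rot: [-1.535, 1.042, -1.313]
ft_force: [0.4, -0.9, -0.8]
grip_width: 0.665
```

Emit:
{"api": "play_rows", "payload": {"translation": [[-30, 6, 12], [-30, 6, 12], [-30, 6, 12], [-30, 6, 12], [-30, 6, 12], [-30, 6, 12], [-30, 6, 12], [-30, 6, 12], [-30, 6, 12], [0, 0, 0]], "turn": [[0.015, -0.041, 0.028], [0.015, -0.041, 0.028], [0.015, -0.041, 0.028], [0.015, -0.041, 0.028], [0.015, -0.041, 0.028], [0.015, -0.041, 0.028], [0.015, -0.041, 0.028], [0.015, -0.041, 0.028], [0.015, -0.041, 0.028], [0, 0, 0]], "fingers": [-1, -1, -1, -1, -1, -1, -1, -1, -1, -1]}}

```text
time: 10.85
position: [0.6258, 0.329, 0.0888]
tool_rot: [-1.426, 0.856, -0.857]
ft_force: [-2.1, -0.0, -1.5]
grip_width: 0.667
```

```bash
python3 - <<'E'
from h import *
from bench import ctrl
cv2.imwrite("pics/t9.png",ctrl.get_image("top"))
a=ctrl.get_image("scene"); cv2.imwrite("pics/s9.png",cv2.resize(a[60:210,200:400],None,fx=4,fy=4,interpolation=cv2.INTER_CUBIC))
s=ctrl.get_state();T0=pose(s);print(s['time'],s['grip_width']*87,s['position'],s['qd'],s['joint_positions'])
Tp=np.array([.6343,.3616,0.])
G=mk(Tp+[0,0,-.01],[0,0,-1],[.87,.49,0])
plan(T0,G,6); 
E
```

```text
10.95 57.9348833602338 [0.6285 0.3239 0.0902] [ 0.0261 -0.0176  0.025  -0.0114  0.0127  0.0072 -0.0001] [ 0.0447  0.6759 -0.8816  1.3519  0.5294  1.3799 -0.3715]
n 6 d [-5.32 16.59  4.03] |d| 17.9 w [ 0.004  -0.0075  0.0035] |w| 0.0092
    [0.63  0.33  0.073] y [-0.01 -0.02 -1.  ] z [ 0.89  0.46 -0.02]
    [0.631 0.336 0.057] y [-0.01 -0.02 -1.  ] z [ 0.89  0.46 -0.02]
    [0.631 0.342 0.04 ] y [-0.01 -0.01 -1.  ] z [ 0.88  0.47 -0.01]
    [0.632 0.349 0.023] y [-0.   -0.01 -1.  ] z [ 0.88  0.48 -0.01]
    [0.633 0.355 0.007] y [-0.   -0.01 -1.  ] z [ 0.87  0.48 -0.  ]
    [ 0.634  0.362 -0.01 ] y [-0. -0. -1.] z [0.87 0.49 0.  ]
```

View pics/s9.png

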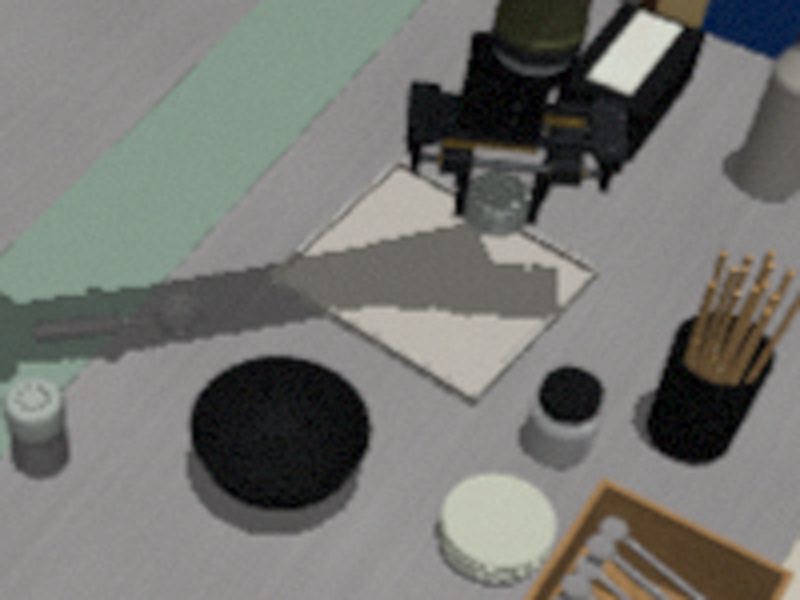

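Emit:
{"api": "play_rows", "payload": {"translation": [[-5, 16, 4], [-5, 17, 4], [-6, 17, 4], [-5, 17, 4], [-5, 16, 4], [-6, 16, 4], [0, 5, 0], [0, 4, 0], [0, 3, 0], [0, 0, 0]], "turn": [[0.004, -0.0075, 0.0035], [0.004, -0.0075, 0.0035], [0.004, -0.0075, 0.0035], [0.004, -0.0075, 0.0035], [0.004, -0.0075, 0.0035], [0.004, -0.0075, 0.0035], [0, 0, 0], [0, 0, 0], [0, 0, 0], [0, 0, 0]], "fingers": [-1, -1, -1, -1, -1, -1, -1, -1, -1, -1]}}

```text
time: 11.78
position: [0.6356, 0.3612, -0.0201]
tool_rot: [-1.407, 0.824, -0.826]
ft_force: [-0.7, -0.4, -1.2]
grip_width: 0.664
```

```bash
python3 - <<'E'
from h import *
from bench import ctrl
a=ctrl.get_image("scene"); cv2.imwrite("pics/s10.png",cv2.resize(a[80:180,250:370],None,fx=6,fy=6,interpolation=cv2.INTER_CUBIC))
s=ctrl.get_state();T0=pose(s);print(s['time'],s['grip_width']*87,s['position'],s['ft_force'],T0[:3,1])
E
```

```text
11.8333 58.133942221618845 [ 0.6358  0.3614 -0.0196] [ 0.2593 -0.0861 -0.2455] [ 0.0026  0.0013 -1.    ]
```

View pics/s10.png

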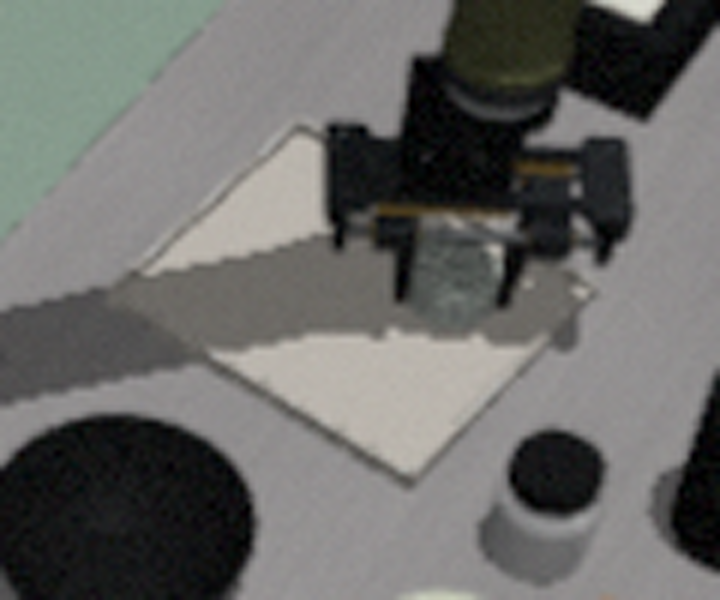

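Emit:
{"api": "play_rows", "payload": {"translation": [[0, 3, 0], [0, 2, 0], [0, 2, 0], [0, 1, 0], [0, 1, 0], [0, 0, 0], [0, 0, 0], [0, 0, 0], [0, 0, 0], [0, 0, 0]], "turn": [[0, 0, 0], [0, 0, 0], [0, 0, 0], [0, 0, 0], [0, 0, 0], [0, 0, 0], [0, 0, 0], [0, 0, 0], [0, 0, 0], [0, 0, 0]], "fingers": [-1, -1, -1, -1, -1, -1, -1, -1, -1, -1]}}

```text
time: 12.67
position: [0.6353, 0.3616, -0.0291]
tool_rot: [-1.407, 0.823, -0.825]
ft_force: [0.6, -1.1, -0.9]
grip_width: 0.663
```

```bash
python3 - <<'E'
from h import *
from bench import ctrl
s=ctrl.get_state();T0=pose(s);print(s['time'],s['grip_width']*87,s['position'],s['ft_force'],T0[:3,1])
E
```

```text
12.6667 57.705943910598876 [ 0.6353  0.3616 -0.0291] [ 0.5584 -1.1275 -0.894 ] [ 0.0019  0.0014 -1.    ]
```

Emit:
{"api": "play_rows", "payload": {"translation": [[0, 0.5, 0], [0, 0.5, 0], [0, 0.5, 0], [0, 0.5, 0], [0, 0.5, 0], [0, 0, 0], [0, 0, 0], [0, 0, 0], [0, 0, 0], [0, 0, 0]], "turn": [[0, 0, 0], [0, 0, 0], [0, 0, 0], [0, 0, 0], [0, 0, 0], [0, 0, 0], [0, 0, 0], [0, 0, 0], [0, 0, 0], [0, 0, 0]], "fingers": [-1, -1, -1, -1, -1, -1, -1, -1, -1, -1]}}

```text
time: 13.5
position: [0.6353, 0.3616, -0.0316]
tool_rot: [-1.407, 0.823, -0.825]
ft_force: [-0.2, 0.2, -0.7]
grip_width: 0.669
```

Emit:
{"api": "play_rows", "payload": {"translation": [[0, 0.5, 0], [0, 0.5, 0], [0, 0.5, 0], [0, 0.5, 0], [0, 0.5, 0], [0, 0, 0], [0, 0, 0], [0, 0, 0], [0, 0, 0], [0, 0, 0]], "turn": [[0, 0, 0], [0, 0, 0], [0, 0, 0], [0, 0, 0], [0, 0, 0], [0, 0, 0], [0, 0, 0], [0, 0, 0], [0, 0, 0], [0, 0, 0]], "fingers": [-1, -1, -1, -1, -1, -1, -1, -1, -1, -1]}}

```text
time: 14.33
position: [0.6354, 0.3615, -0.0334]
tool_rot: [-1.407, 0.823, -0.825]
ft_force: [-3.0, -2.4, 5.8]
grip_width: 0.668
```

```bash
python3 - <<'E'
from h import *
from bench import ctrl
a=ctrl.get_image("scene"); cv2.imwrite("pics/s11.png",cv2.resize(a[100:160,290:350],None,fx=10,fy=10,interpolation=cv2.INTER_CUBIC))
s=ctrl.get_state();T0=pose(s);print(s['time'],s['grip_width']*87,s['position'],s['ft_force'],T0[:3,1])
E
```

```text
14.3833 58.08050719703344 [ 0.6354  0.3615 -0.0334] [-1.961  -2.2354  5.5156] [ 0.0021  0.001  -1.    ]
```

View pics/s11.png

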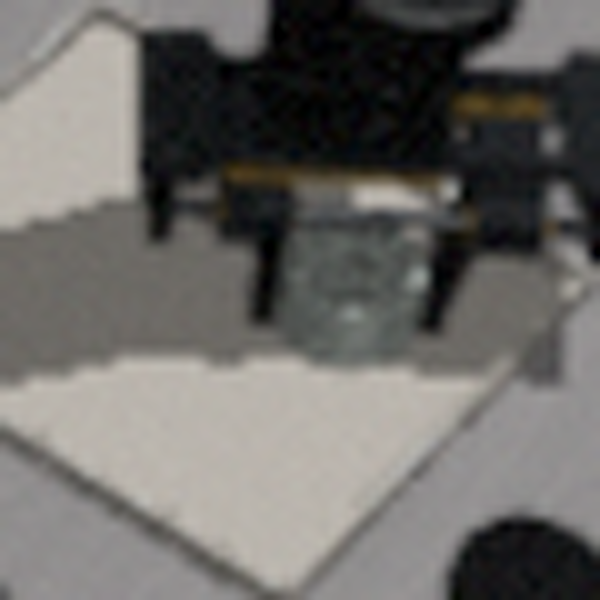

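Contact at 5.5 N: the cap stands on the tray floor. I'll open and rise.

Emit:
{"api": "play_rows", "payload": {"translation": [[0, 0, 0], [0, 0, 0], [0, 0, 0], [0, 0, 0], [0, 0, 0], [0, -6, 0], [0, -15, 0], [0, -25, 0], [0, -30, 0], [0, -35, 0]], "turn": [[0, 0, 0], [0, 0, 0], [0, 0, 0], [0, 0, 0], [0, 0, 0], [0, 0, 0], [0, 0, 0], [0, 0, 0], [0, 0, 0], [0, 0, 0]], "fingers": [0.8, 0.8, 0.8, 0.8, 0.8, 0.8, 0.8, 0.8, 0.8, 1]}}

```text
time: 15.22
position: [0.6334, 0.3604, 0.0768]
tool_rot: [-1.411, 0.825, -0.823]
ft_force: [0.5, 0.9, -0.3]
grip_width: 0.925
```

```bash
cat >> h.py <<'E'
KT=.041
G0=mk(base+A*.068+YS*(.019+KT), YS, X)  # nominal grasp on shaker: tip 19mm past axis
E
python3 - <<'E'
from h import *
from bench import ctrl
cv2.imwrite("pics/w12.png",ctrl.get_image("wrist"))
a=ctrl.get_image("scene"); cv2.imwrite("pics/s12.png",cv2.resize(a[80:180,250:370],None,fx=6,fy=6,interpolation=cv2.INTER_CUBIC))
s=ctrl.get_state();T0=pose(s);print(s['time'],s['grip_width']*87,s['position'],s['ft_force'])
print(G0)
G1=G0.copy(); G1[:3,3]-=.13*YS; print(G1[:3,3])
W=mk([.58,.02,.26],[0.03,.25,-.95],[.98,.0,0])
plan(T0,W,10); plan(W,G1,14)
E
```

```text
15.3167 84.28298036947851 [0.6373 0.3644 0.0848] [-0.758   0.5246  0.2256]
[[-0.1207  0.1296  0.9842  0.5715]
 [-0.6709  0.7201 -0.1771 -0.2444]
 [-0.7317 -0.6816  0.      0.0515]
 [ 0.      0.      0.      1.    ]]
[ 0.5546 -0.338   0.1401]
n 10 d [ 29.69 -21.6  -14.41] |d| 39.4 w [0.0084 0.0514 0.0239] |w| 0.0573
    [0.639 0.298 0.127] y [ 0.    0.06 -1.  ] z [0.92 0.4  0.03]
    [0.635 0.229 0.165] y [ 0.    0.11 -0.99] z [0.95 0.3  0.03]
    [0.623 0.159 0.2  ] y [ 0.01  0.16 -0.99] z [0.98 0.2  0.04]
    [0.605 0.089 0.232] y [ 0.02  0.21 -0.98] z [0.99 0.1  0.04]
    [0.58 0.02 0.26] y [ 0.03  0.25 -0.97] z [ 1.   -0.01  0.03]
n 14 d [26.88 -5.37  0.21] |d| 27.4 w [0.0045 0.0117 0.04  ] |w| 0.0419
    [ 0.579 -0.062  0.252] y [ 0.05  0.37 -0.93] z [ 1.   -0.05  0.03]
    [ 0.576 -0.142  0.234] y [ 0.06  0.48 -0.88] z [ 1.   -0.08  0.03]
    [ 0.57  -0.219  0.206] y [ 0.09  0.58 -0.81] z [ 0.99 -0.12  0.02]
    [ 0.561 -0.292  0.169] y [ 0.11  0.67 -0.74] z [ 0.99 -0.15  0.01]
```

View pics/s12.png

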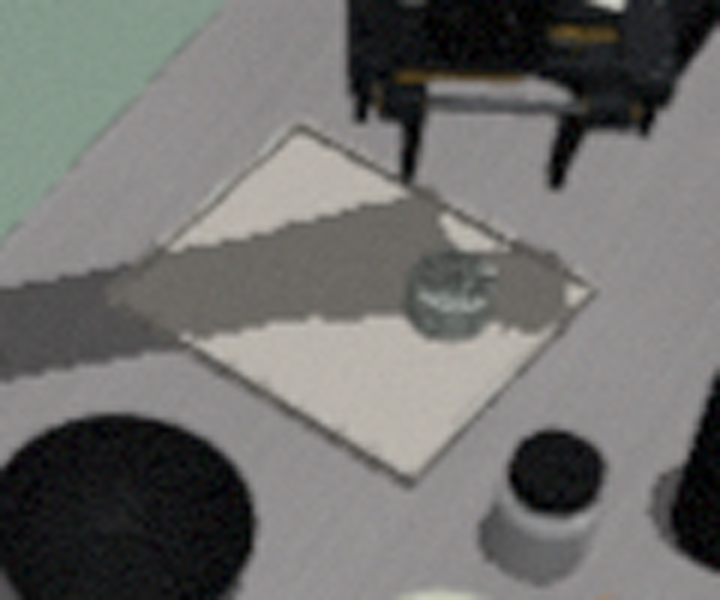

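The cap stands in the tray at crop (450,297), clear of the rims. Next I grip the shaker from its upper face, jaws on its x faces.

Emit:
{"api": "play_rows", "payload": {"translation": [[30, -22, -14], [30, -22, -14], [30, -22, -14], [30, -22, -14], [30, -22, -14], [30, -22, -14], [30, -22, -14], [30, -22, -14], [30, -22, -14], [30, -20, -14]], "turn": [[0.008, 0.051, 0.024], [0.008, 0.051, 0.024], [0.008, 0.051, 0.024], [0.008, 0.051, 0.024], [0.008, 0.051, 0.024], [0.008, 0.051, 0.024], [0.008, 0.051, 0.024], [0.008, 0.051, 0.024], [0.008, 0.051, 0.024], [0.008, 0.051, 0.024]], "fingers": [1, 1, 1, 1, 1, 1, 1, 1, 1, 1]}}

```text
time: 16.15
position: [0.584, 0.0149, 0.2578]
tool_rot: [-1.007, 1.306, -1.032]
ft_force: [-0.1, -1.3, -0.5]
grip_width: 0.998
```

Emit:
{"api": "play_rows", "payload": {"translation": [[27, -6, 0], [27, -6, 0], [27, -6, 0], [27, -6, 0], [27, -6, 0], [27, -6, 0], [27, -6, 0], [0, 0, 0], [0, 0, 0], [0, 0, 0]], "turn": [[0.0045, 0.012, 0.04], [0.0045, 0.012, 0.04], [0.0045, 0.012, 0.04], [0.0045, 0.012, 0.04], [0.0045, 0.012, 0.04], [0.0045, 0.012, 0.04], [0.0045, 0.012, 0.04], [0, 0, 0], [0, 0, 0], [0, 0, 0]], "fingers": [1, 1, 1, 1, 1, 1, 1, 1, 1, 1]}}

```text
time: 16.98
position: [0.5774, -0.1734, 0.2274]
tool_rot: [-0.74, 1.448, -0.882]
ft_force: [0.9, 0.1, 0.7]
grip_width: 0.998
```

```bash
python3 - <<'E'
from h import *
from bench import ctrl
s=ctrl.get_state();T0=pose(s);print(s['time'],s['position'],s['ft_force'],s['joint_positions'],s['qd'])
G1=G0.copy(); G1[:3,3]-=.13*YS
plan(T0,G1,8)
G1[:3,3]-=.05*A
plan(T0,G1,8,0)
E
```

```text
16.9833 [ 0.5774 -0.1734  0.2274] [0.8617 0.1178 0.7215] [ 1.1869  0.516  -0.8946  1.3876 -0.1252  1.5379  0.2604] [-0.0234 -0.0235 -0.029   0.0036 -0.0011 -0.0034  0.0011]
n 8 d [23.18 -4.12 -0.29] |d| 23.5 w [0.0054 0.0096 0.0357] |w| 0.0374
    [ 0.573 -0.217  0.21 ] y [ 0.08  0.56 -0.82] z [ 0.99 -0.11  0.01]
    [ 0.567 -0.259  0.19 ] y [ 0.09  0.62 -0.78] z [ 0.99 -0.13  0.01]
    [ 0.561 -0.299  0.166] y [ 0.11  0.67 -0.73] z [ 0.99 -0.16  0.01]
    [ 0.555 -0.338  0.14 ] y [ 0.13  0.72 -0.68] z [ 0.98 -0.18  0.  ]
n 8 d [29.36 -3.12 -0.55] |d| 29.5 w [0.0054 0.0096 0.0357] |w| 0.0374
```

Emit:
{"api": "play_rows", "payload": {"translation": [[23, -4, 0], [23, -4, 0], [23, -4, 0], [23, -4, 0], [23, -4, 0], [23, -4, 0], [23, -4, 0], [23, -4, 0], [0, 0, 0], [0, 0, 0]], "turn": [[0.0054, 0.0096, 0.0357], [0.0054, 0.0096, 0.0357], [0.0054, 0.0096, 0.0357], [0.0054, 0.0096, 0.0357], [0.0054, 0.0096, 0.0357], [0.0054, 0.0096, 0.0357], [0.0054, 0.0096, 0.0357], [0.0054, 0.0096, 0.0357], [0, 0, 0], [0, 0, 0]], "fingers": [1, 1, 1, 1, 1, 1, 1, 1, 1, 1]}}

```text
time: 17.82
position: [0.557, -0.3375, 0.1391]
tool_rot: [-0.455, 1.553, -0.725]
ft_force: [0.0, -0.1, 1.0]
grip_width: 1.005
```

```bash
python3 - <<'E'
from h import *
from bench import ctrl
cv2.imwrite("pics/w13.png",ctrl.get_image("wrist"))
i=ctrl.camera_info('wrist')
s=ctrl.get_state();T0=pose(s);print(s['time'],s['position'],s['ft_force'],s['joint_positions'],s['qd'])
G1=G0.copy(); G1[:3,3]-=.13*YS
plan(T0,G1,4,0)
CAM['wrist']=(np.array(i['camera_matrix']),i['R'],i['t'])
pts={'m':base+.129*A}
for a in (-1,1): 
  for zz in (0,.1): pts[f'{a},{zz}']=base+a*.026*X-.026*YS+zz*A
for k,p in pts.items(): print(k,proj('wrist',p))
E
```

```text
17.8667 [ 0.5582 -0.3359  0.1412] [0.4896 0.6596 0.1476] [ 1.2826  0.8973 -0.7904  1.1248 -0.144   1.6841  0.4343] [-0.0148 -0.0399 -0.0335  0.0081 -0.0083 -0.0011 -0.0017]
n 4 d [ 0.66 -0.3  -0.78] |d| 1.1 w [-0.0001  0.0005  0.    ] |w| 0.0006
m [[252.7141 127.6373]]
-1,0 [[223.9985 273.5604]]
-1,0.1 [[221.0293 164.8103]]
1,0 [[281.0328 273.6363]]
1,0.1 [[284.0192 164.923 ]]
```

View pics/w13.png

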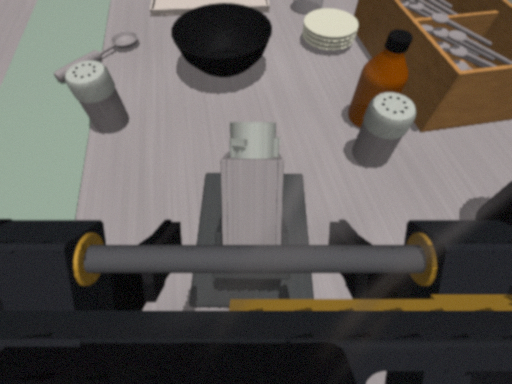

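Emit:
{"api": "play_rows", "payload": {"translation": [[0.5, 15, -0.5], [0.5, 15, -0.5], [0.5, 15, -0.5], [0.5, 15, -0.5], [0.5, 15, -0.5], [0, 15, -0.5], [0, 15, 0], [0, 12, 0], [0, 8, 0], [0, 0, 0]], "turn": [[0, 0, 0], [0, 0, 0], [0, 0, 0], [0, 0, 0], [0, 0, 0], [0, 0, 0], [0, 0, 0], [0, 0, 0], [0, 0, 0], [0, 0, 0]], "fingers": [1, 1, 1, 1, 1, 1, 1, 1, 1, 1]}}

```text
time: 18.7
position: [0.5707, -0.2456, 0.0535]
tool_rot: [-0.46, 1.55, -0.722]
ft_force: [-0.6, -0.6, -0.3]
grip_width: 1.0
```

```bash
python3 - <<'E'
from h import *
from bench import ctrl
cv2.imwrite("pics/w14.png",ctrl.get_image("wrist"))
a=ctrl.get_image("scene"); cv2.imwrite("pics/s14.png",cv2.resize(a[170:270,160:260],None,fx=6,fy=6,interpolation=cv2.INTER_CUBIC))
s=ctrl.get_state();T0=pose(s);print(s['time'],s['position'],s['ft_force'],s['joint_positions'],s['qd'])
print((T0[:3,3]-base)@np.stack([X,YS,A],1))
plan(T0,G0,4,0)
E
```

```text
18.8 [ 0.5709 -0.2486  0.0539] [-1.0524 -0.9747 -0.129 ] [ 1.2755  0.8882 -0.8015  1.3691 -0.1474  1.4405  0.4505] [ 0.012   0.003   0.0087 -0.021  -0.0003  0.0012  0.0031]
[0.0001 0.0552 0.0668]
n 4 d [-0.3   1.19 -0.04] |d| 1.2 w [-0.0003  0.0003  0.0006] |w| 0.0007
```

View pics/w14.png

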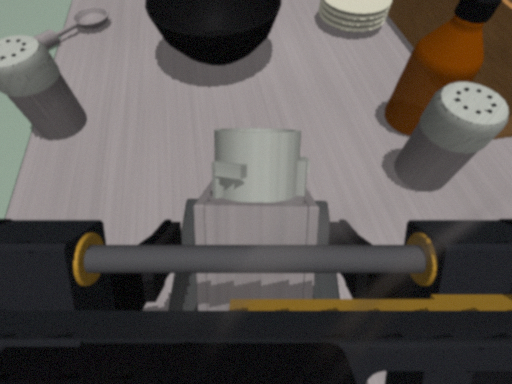

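View pics/s14.png

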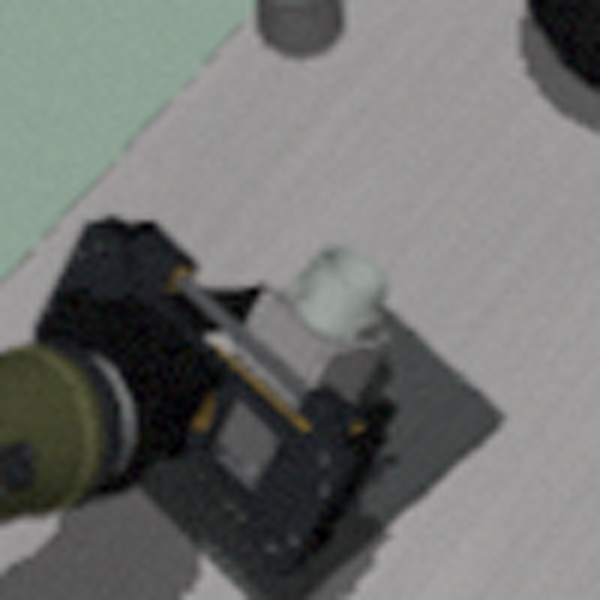

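Emit:
{"api": "play_rows", "payload": {"translation": [[0, 2, 0], [0, 2.5, 0], [0, 0, 0], [0, 0, 0], [0, 0, 0], [0, 0, 0], [0, 0, 0], [0, 0, 0], [0, 0, 0], [0, 0, 0]], "turn": [[0, 0, 0], [0, 0, 0], [0, 0, 0], [0, 0, 0], [0, 0, 0], [0, 0, 0], [0, 0, 0], [0, 0, 0], [0, 0, 0], [0, 0, 0]], "fingers": [1, 1, -1, -1, -1, -1, -1, -1, -1, -1], "grip_force": 45}}

```text
time: 19.63
position: [0.5712, -0.2458, 0.05]
tool_rot: [-0.456, 1.551, -0.727]
ft_force: [0.5, 1.0, -0.0]
grip_width: 0.593
```

```bash
python3 - <<'E'
from h import *
from bench import ctrl
s=ctrl.get_state();T0=pose(s);print(s['time'],s['grip_width']*87,s['position'],s['ft_force'],s['torque'],s['qd'])
print((T0[:3,3]-base)@np.stack([X,YS,A],1))
# shaker-in-tool estimate; plan
Sh=np.eye(4);Sh[:3,:3]=np.stack([X,YS,A],1);Sh[:3,3]=base
TS=np.linalg.inv(T0)@Sh; np.save('TS.npy',TS); print(TS)
def shak(mouth,tilt,yawdeg):
    y=np.deg2rad(yawdeg); Xh=np.array([np.cos(y),np.sin(y),0]);Yy=np.array([-np.sin(y),np.cos(y),0])
    a=np.sin(tilt)*Yy+np.cos(tilt)*Z; ys=np.cos(tilt)*Yy-np.sin(tilt)*Z
    M=np.eye(4);M[:3,:3]=np.stack([Xh,ys,a],1);M[:3,3]=np.array(mouth)-.129*a; return M@np.linalg.inv(TS)
up=T0.copy(); up[2,3]+=.10
plan(T0,up,6)
# pre-pour: tilt 75deg, mouth at bowl -y side, high
P1=shak([.57,-.03,.16],np.deg2rad(72),-5); print(P1)
plan(up,P1,10)
for td in (90,105,120,130): print(td,shak([.57,.03,.09],np.deg2rad(td),0)[:3,3])
E
```

```text
19.6333 51.613426698744526 [ 0.5712 -0.2458  0.05  ] [ 0.494   1.04   -0.0096] [-0.8473 -0.011  -0.1374] [ 0.0012  0.0007 -0.0015 -0.0004  0.0013 -0.0003  0.0004]
[-0.      0.06    0.0659]
[[-0.0001 -0.0017 -1.      0.066 ]
 [ 0.0017  1.     -0.0017 -0.0599]
 [ 1.     -0.0017 -0.0001  0.0001]
 [ 0.      0.      0.      1.    ]]
n 6 d [-12.18 -11.38   0.02] |d| 16.7 w [-0. -0. -0.] |w| 0.0
    [ 0.571 -0.246  0.067] y [ 0.13  0.72 -0.68] z [ 0.98 -0.18  0.  ]
    [ 0.571 -0.246  0.083] y [ 0.13  0.72 -0.68] z [ 0.98 -0.18  0.  ]
    [ 0.571 -0.246  0.1  ] y [ 0.13  0.72 -0.68] z [ 0.98 -0.18  0.  ]
    [ 0.571 -0.246  0.117] y [ 0.13  0.72 -0.68] z [ 0.98 -0.18  0.  ]
    [ 0.571 -0.246  0.133] y [ 0.13  0.72 -0.68] z [ 0.98 -0.18  0.  ]
    [ 0.571 -0.246  0.15 ] y [ 0.13  0.72 -0.68] z [ 0.98 -0.18  0.  ]
[[-0.083   0.0285  0.9961  0.5664]
 [-0.948   0.3061 -0.0878 -0.0713]
 [-0.3074 -0.9516  0.0016  0.0835]
 [ 0.      0.      0.      1.    ]]
n 10 d [-10.72  15.27  -2.95] |d| 18.9 w [-0.0049 -0.0078 -0.0506] |w| 0.0515
    [ 0.572 -0.209  0.144] y [ 0.11  0.65 -0.75] z [ 0.99 -0.16  0.  ]
    [ 0.572 -0.172  0.134] y [ 0.09  0.57 -0.82] z [ 0.99 -0.14  0.01]
    [ 0.571 -0.137  0.121] y [ 0.07  0.49 -0.87] z [ 0.99 -0.12  0.01]
    [ 0.569 -0.103  0.104] y [ 0.05  0.4  -0.92] z [ 0.99 -0.11  0.01]
    [ 0.566 -0.071  0.083] y [ 0.03  0.31 -0.95] z [ 1.   -0.09  0.  ]
90 [ 0.57   -0.0331  0.03  ]
105 [ 0.57   -0.0464  0.0484]
120 [ 0.57   -0.0546  0.0696]
130 [ 0.57   -0.0569  0.0846]
```

Gripped at 52 mm. I'll lift straight up.

Emit:
{"api": "play_rows", "payload": {"translation": [[-3, -2.8, 0], [-6, -5.6, 0], [-9, -8.4, 0], [-10, -9.3, 0], [-10, -9.3, 0], [-10, -9.3, 0], [-10, -9.3, 0], [-10, -9.3, 0], [-6, -5.6, 0], [0, 0, 0]], "turn": [[0, 0, 0], [0, 0, 0], [0, 0, 0], [0, 0, 0], [0, 0, 0], [0, 0, 0], [0, 0, 0], [0, 0, 0], [0, 0, 0], [0, 0, 0]], "fingers": [-1, -1, -1, -1, -1, -1, -1, -1, -1, -1]}}

```text
time: 20.47
position: [0.5721, -0.2457, 0.1538]
tool_rot: [-0.457, 1.548, -0.728]
ft_force: [0.8, 0.1, -3.3]
grip_width: 0.599
```

```bash
cat >> h.py <<'E'
try: TS=np.load('TS.npy')
except Exception: TS=None
def shak(mouth,tilt,yawdeg):
    tilt=np.deg2rad(tilt)
    y=np.deg2rad(yawdeg); Xh=np.array([np.cos(y),np.sin(y),0]);Yy=np.array([-np.sin(y),np.cos(y),0])
    a=np.sin(tilt)*Yy+np.cos(tilt)*Z; ys=np.cos(tilt)*Yy-np.sin(tilt)*Z
    M=np.eye(4);M[:3,:3]=np.stack([Xh,ys,a],1);M[:3,3]=np.array(mouth)-.129*a; return M@np.linalg.inv(TS)
def info(T):
    S=T@TS; a=S[:3,2]; print("mouth",S[:3,3]+.129*a,"base",S[:3,3],"tilt",np.degrees(np.arccos(a[2])))
E
python3 - <<'E'
from h import *
from bench import ctrl
a=ctrl.get_image("scene"); cv2.imwrite("pics/s15.png",cv2.resize(a[130:280,150:310],None,fx=4.5,fy=4,interpolation=cv2.INTER_CUBIC))
cv2.imwrite("pics/w15.png",ctrl.get_image("wrist"))
s=ctrl.get_state();T0=pose(s);print(s['time'],s['grip_width']*87,s['ft_force'],s['qd'],s['joint_positions']);info(T0)
plan(T0,shak([.57,-.03,.16],72,-5),10)
E
```

```text
20.5667 51.678847338065175 [ 0.6788 -0.3013 -4.8512] [-0.0007  0.0168  0.0135  0.0166  0.0069 -0.0048 -0.0005] [ 1.2908  0.788  -0.8448  1.3209 -0.199   1.5552  0.3813]
mouth [ 0.5707 -0.2465  0.2379] base [ 0.5551 -0.3331  0.1436] tilt 43.02014261869944
n 10 d [-10.67  15.34  -2.9 ] |d| 18.9 w [-0.0049 -0.0078 -0.0505] |w| 0.0514
    [ 0.572 -0.208  0.145] y [ 0.11  0.65 -0.75] z [ 0.99 -0.16  0.  ]
    [ 0.571 -0.172  0.135] y [ 0.09  0.57 -0.82] z [ 0.99 -0.14  0.01]
    [ 0.571 -0.137  0.121] y [ 0.07  0.49 -0.87] z [ 0.99 -0.12  0.01]
    [ 0.569 -0.103  0.104] y [ 0.05  0.4  -0.92] z [ 0.99 -0.11  0.01]
    [ 0.566 -0.071  0.083] y [ 0.03  0.31 -0.95] z [ 1.   -0.09  0.  ]
```

View pics/s15.png

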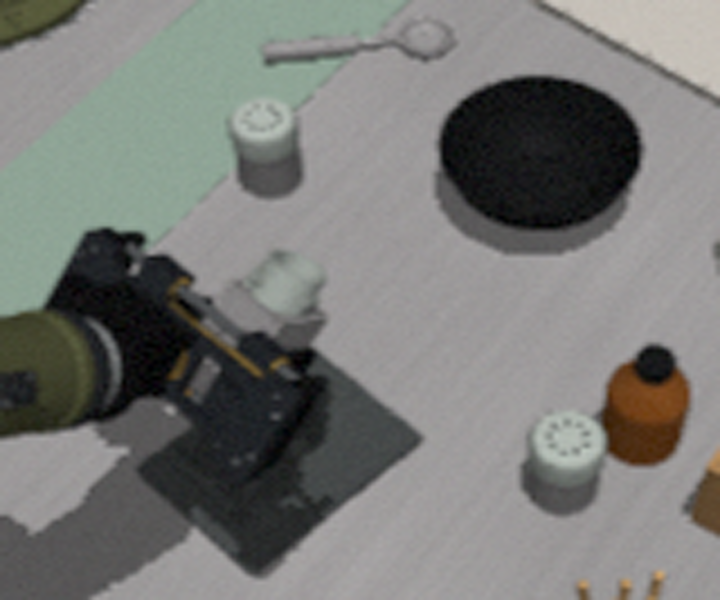

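View pics/w15.png

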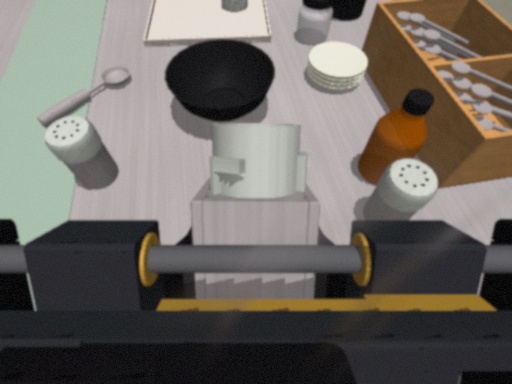

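Emit:
{"api": "play_rows", "payload": {"translation": [[-10, 15, -3], [-11, 15, -3], [-11, 15, -3], [-11, 15, -3], [-11, 15, -3], [-11, 15, -3], [-11, 15, -3], [-11, 15, -3], [-11, 15, -3], [0, 0, 0]], "turn": [[-0.005, -0.008, -0.05], [-0.005, -0.008, -0.05], [-0.005, -0.008, -0.05], [-0.005, -0.008, -0.05], [-0.005, -0.008, -0.05], [-0.005, -0.008, -0.05], [-0.005, -0.008, -0.05], [-0.005, -0.008, -0.05], [-0.005, -0.008, -0.05], [0, 0, 0]], "fingers": [-1, -1, -1, -1, -1, -1, -1, -1, -1, -1]}}

```text
time: 21.4
position: [0.5646, -0.0768, 0.0977]
tool_rot: [-0.88, 1.41, -0.994]
ft_force: [-0.2, 1.9, -3.6]
grip_width: 0.597
```

```bash
python3 - <<'E'
from h import *
from bench import ctrl
cv2.imwrite("pics/w16.png",ctrl.get_image("wrist"))
a=ctrl.get_image("scene"); cv2.imwrite("pics/s16.png",cv2.resize(a[100:250,170:330],None,fx=4.5,fy=4,interpolation=cv2.INTER_CUBIC))
s=ctrl.get_state();T0=pose(s);print(s['time'],s['grip_width']*87,s['ft_force'],s['qd'],s['joint_positions']);info(T0)
P=shak([.57,.01,.098],84,-3); plan(T0,P,8)
P2=shak([.57,.025,.085],125,0); plan(P,P2,12)
for T in sim(P,*rows(P,P2,12),12)[1::2]: info(T)
E
```

```text
21.5 52.029866678603675 [ 0.3794 -1.8096 -4.297 ] [ 0.0371  0.0187  0.0435 -0.0333  0.0203 -0.0042  0.001 ] [ 1.073   0.4347 -0.8959  1.6985 -0.0341  1.2078  0.1398]
mouth [ 0.569  -0.0469  0.1763] base [ 0.5582 -0.1666  0.1294] tilt 68.71663818847915
n 8 d [-2.47  9.15 -0.21] |d| 9.5 w [-0.0011 -0.0046 -0.0333] |w| 0.0337
    [ 0.566 -0.073  0.082] y [ 0.03  0.3  -0.95] z [ 1.   -0.08  0.  ]
    [ 0.567 -0.063  0.066] y [ 0.02  0.23 -0.97] z [ 1.   -0.07  0.  ]
    [ 0.567 -0.054  0.049] y [ 0.01  0.17 -0.99] z [ 1.   -0.06  0.  ]
    [ 0.567 -0.046  0.032] y [ 0.01  0.1  -0.99] z [ 1.   -0.05  0.  ]
n 12 d [ 1.98 -3.06  0.31] |d| 3.7 w [ 0.0011 -0.0044 -0.0596] |w| 0.0598
    [ 0.568 -0.053  0.041] y [ 0.   -0.08 -1.  ] z [ 1.   -0.04  0.01]
    [ 0.568 -0.057  0.051] y [-0.   -0.25 -0.97] z [ 1.   -0.03  0.01]
    [ 0.569 -0.06   0.061] y [-0.   -0.42 -0.91] z [ 1.   -0.01  0.01]
    [ 0.57  -0.061  0.072] y [ 0.   -0.57 -0.82] z [1. 0. 0.]
mouth [0.5701 0.0131 0.0966] base [ 0.5644 -0.1158  0.0985] tilt 90.83242602663424
mouth [0.5701 0.016  0.0949] base [ 0.5656 -0.1118  0.1121] tilt 97.6658642747732
mouth [0.5701 0.0187 0.0929] base [ 0.5667 -0.1062  0.1252] tilt 104.49983393683337
mouth [0.5701 0.0211 0.0905] base [ 0.5678 -0.099   0.1374] tilt 111.33386991796249
mouth [0.5701 0.0232 0.0879] base [ 0.5689 -0.0905  0.1488] tilt 118.167466014019
mouth [0.57  0.025 0.085] base [ 0.57   -0.0807  0.159 ] tilt 124.99999999999996
```

View pics/s16.png

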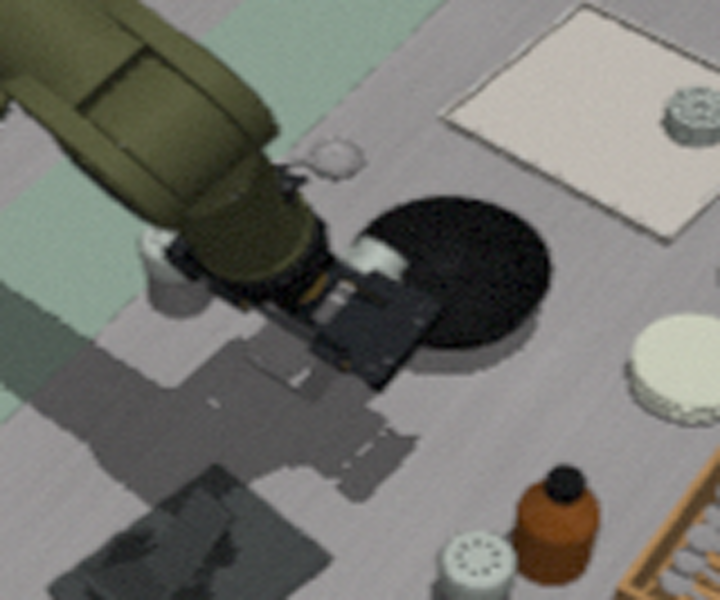

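View pics/w16.png

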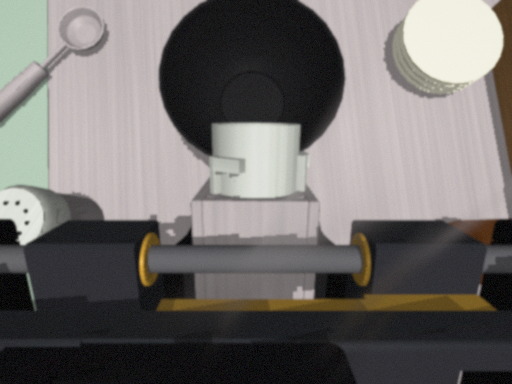

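The mouth is in front of the bowl and lined up with its centre (252,95). I'll lower to just above the rim at a tilt of about 84°, then pour.

```bash
python3 - <<'E'
from h import *
from bench import ctrl
s=ctrl.get_state();T0=pose(s)
P=shak([.57,.012,.110],83,-3); plan(T0,P,7)
P2=shak([.57,.022,.09],128,0); plan(P,P2,13,0)
for T in sim(P,*rows(P,P2,13),13)[1::2]: info(T)
E
```

```text
n 7 d [-3.57  9.07 -0.26] |d| 9.8 w [-0.0013 -0.0053 -0.0356] |w| 0.036
    [ 0.566 -0.077  0.09 ] y [ 0.03  0.33 -0.94] z [ 1.   -0.09  0.  ]
    [ 0.566 -0.071  0.083] y [ 0.03  0.29 -0.96] z [ 1.   -0.08  0.  ]
    [ 0.567 -0.065  0.075] y [ 0.02  0.26 -0.97] z [ 1.   -0.07  0.  ]
    [ 0.567 -0.059  0.067] y [ 0.02  0.22 -0.97] z [ 1.   -0.07  0.  ]
    [ 0.567 -0.053  0.059] y [ 0.01  0.19 -0.98] z [ 1.   -0.06  0.  ]
    [ 0.567 -0.048  0.051] y [ 0.01  0.16 -0.99] z [ 1.   -0.06  0.  ]
    [ 0.567 -0.043  0.043] y [ 0.01  0.12 -0.99] z [ 1.   -0.05  0.  ]
n 13 d [ 2.37 -2.57  0.29] |d| 3.5 w [ 0.0011 -0.0041 -0.0604] |w| 0.0605
mouth [0.5701 0.0145 0.1075] base [ 0.5643 -0.1144  0.1074] tilt 89.92210449723109
mouth [0.5701 0.0167 0.1048] base [ 0.5654 -0.1113  0.1202] tilt 96.8451864726493
mouth [0.5701 0.0186 0.1018] base [ 0.5664 -0.1067  0.1325] tilt 103.7688310930846
mouth [0.5701 0.0201 0.0986] base [ 0.5675 -0.1006  0.1442] tilt 110.6926479476007
mouth [0.5701 0.0211 0.0952] base [ 0.5685 -0.0931  0.155 ] tilt 117.61622328185202
mouth [0.57   0.0218 0.0918] base [ 0.5695 -0.0844  0.1649] tilt 124.53905955413812
```

Emit:
{"api": "play_rows", "payload": {"translation": [[-3.6, 9, -0.3], [-3.6, 9, -0.3], [-3.6, 9, -0.3], [-3.6, 9, -0.3], [-3.6, 9, -0.3], [-3.6, 9, -0.3], [-3.6, 9, -0.3], [0, 0, 0], [0, 0, 0], [0, 0, 0]], "turn": [[-0.0013, -0.005, -0.0356], [-0.0013, -0.005, -0.0356], [-0.0013, -0.005, -0.0356], [-0.0013, -0.005, -0.0356], [-0.0013, -0.005, -0.0356], [-0.0013, -0.005, -0.0356], [-0.0013, -0.005, -0.0356], [0, 0, 0], [0, 0, 0], [0, 0, 0]], "fingers": [-1, -1, -1, -1, -1, -1, -1, -1, -1, -1]}}

```text
time: 22.33
position: [0.5683, -0.0476, 0.0438]
tool_rot: [-1.086, 1.303, -1.167]
ft_force: [0.2, -0.3, -4.5]
grip_width: 0.596
```

```bash
python3 - <<'E'
from h import *
from bench import ctrl
cv2.imwrite("pics/w17.png",ctrl.get_image("wrist"))
s=ctrl.get_state();T0=pose(s);print(s['time'],s['grip_width']*87,s['ft_force'],s['qd'],s['joint_positions']);info(T0)
P2=shak([.57,.022,.09],128,0); plan(T0,P2,14,0)
for T in sim(T0,*rows(T0,P2,14),14)[1::2]: info(T)
E
```

```text
22.3833 51.82552386776403 [ 0.0112  0.1096 -3.2625] [ 0.0027 -0.0056 -0.0017 -0.0013  0.0008 -0.0025 -0.0056] [ 0.8318  0.3943 -0.8458  1.7894  0.195   1.0833 -0.1265]
mouth [0.5718 0.0073 0.1111] base [ 0.5639 -0.1205  0.0955] tilt 83.03549961209019
n 14 d [ 1.85 -2.38  0.18] |d| 3.0 w [ 0.0011 -0.0045 -0.056 ] |w| 0.0562
mouth [0.5716 0.0104 0.1089] base [ 0.5648 -0.1184  0.1077] tilt 89.45801141662933
mouth [0.5714 0.0132 0.1063] base [ 0.5657 -0.115   0.1196] tilt 95.88161213699127
mouth [0.5712 0.0157 0.1035] base [ 0.5666 -0.1103  0.131 ] tilt 102.30584950445625
mouth [0.5709 0.0178 0.1004] base [ 0.5675 -0.1043  0.1418] tilt 108.73029673939782
mouth [0.5706 0.0196 0.0971] base [ 0.5683 -0.0972  0.1519] tilt 115.15450815660881
mouth [0.5703 0.021  0.0936] base [ 0.5692 -0.0889  0.1612] tilt 121.57796561343999
mouth [0.57  0.022 0.09 ] base [ 0.57   -0.0797  0.1694] tilt 127.99999999999993
```

View pics/w17.png

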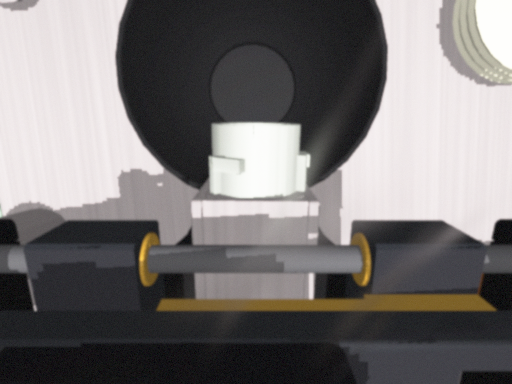

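Emit:
{"api": "play_rows", "payload": {"translation": [[1.9, -2.4, 0.2], [1.9, -2.4, 0.2], [1.9, -2.4, 0.2], [1.9, -2.4, 0.2], [1.9, -2.4, 0.2], [1.9, -2.4, 0.2], [1.9, -2.4, 0.2], [1.9, -2.4, 0.2], [1.9, -2.4, 0.2], [1.9, -2.4, 0.2]], "turn": [[0.001, -0.0045, -0.056], [0.001, -0.0045, -0.056], [0.001, -0.0045, -0.056], [0.001, -0.0045, -0.056], [0.001, -0.0045, -0.056], [0.001, -0.0045, -0.056], [0.001, -0.0045, -0.056], [0.001, -0.0045, -0.056], [0.001, -0.0045, -0.056], [0.001, -0.0045, -0.056]], "fingers": [-1, -1, -1, -1, -1, -1, -1, -1, -1, -1]}}

```text
time: 23.22
position: [0.5699, -0.0624, 0.0704]
tool_rot: [-1.516, 0.978, -1.543]
ft_force: [-0.1, 0.1, -3.5]
grip_width: 0.597
```

Emit:
{"api": "play_rows", "payload": {"translation": [[1.9, -2.4, 0.2], [1.9, -2.4, 0.2], [1.9, -2.4, 0.2], [1.9, -2.4, 0.2], [0, 0, 0], [0, 0, 0], [0, 0, 0], [0, 0, 0], [0, 0, 0], [0, 0, 0]], "turn": [[0.001, -0.0045, -0.056], [0.001, -0.0045, -0.056], [0.001, -0.0045, -0.056], [0.001, -0.0045, -0.056], [0, 0, 0], [0, 0, 0], [0, 0, 0], [0, 0, 0], [0, 0, 0], [0, 0, 0]], "fingers": [-1, -1, -1, -1, -1, -1, -1, -1, -1, -1]}}

```text
time: 24.05
position: [0.5702, -0.0641, 0.0823]
tool_rot: [-1.679, 0.815, -1.679]
ft_force: [0.3, -0.1, -3.7]
grip_width: 0.596
```

```bash
python3 - <<'E'
from h import *
from bench import ctrl
cv2.imwrite("pics/w18.png",ctrl.get_image("wrist"))
a=ctrl.get_image("top"); cv2.imwrite("pics/t18.png",cv2.resize(a[130:280,150:330],None,fx=4,fy=4,interpolation=cv2.INTER_CUBIC))
a=ctrl.get_image("scene"); cv2.imwrite("pics/s18.png",cv2.resize(a[120:240,210:330],None,fx=5,fy=5,interpolation=cv2.INTER_CUBIC))
s=ctrl.get_state();T0=pose(s);print(s['time'],s['grip_width']*87,s['ft_force'],s['qd'],s['joint_positions']);info(T0)
E
```

```text
24.2 52.025707653346664 [ 0.0277 -0.182  -3.1686] [-0.0074  0.0036 -0.0016  0.0005  0.0023  0.0005 -0.0008] [ 0.2054  0.4704 -0.6973  1.76    0.8764  1.4757 -0.7857]
mouth [0.57   0.0231 0.0906] base [ 0.5703 -0.0785  0.17  ] tilt 127.99358731464311
```

View pics/w18.png

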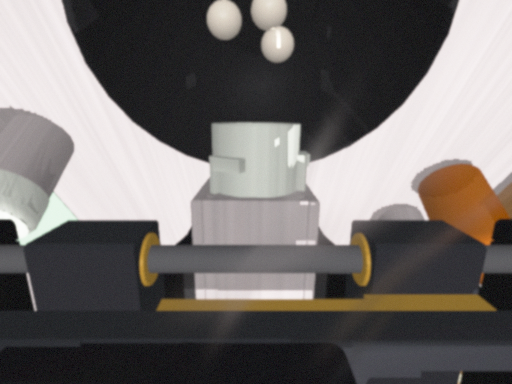

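View pics/s18.png

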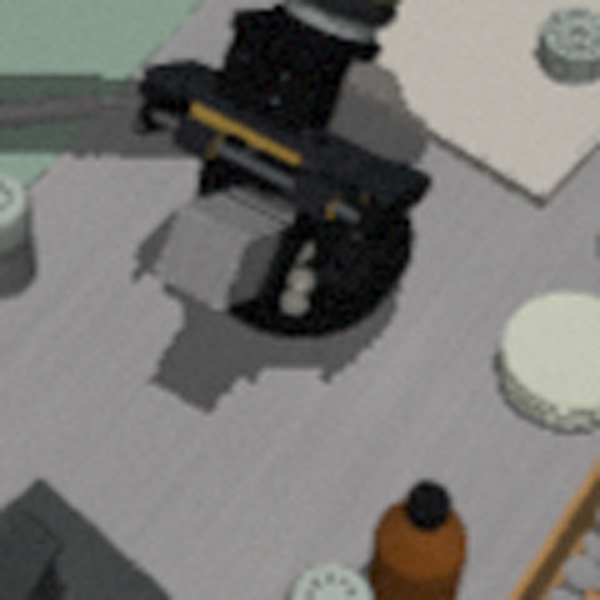

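View pics/t18.png

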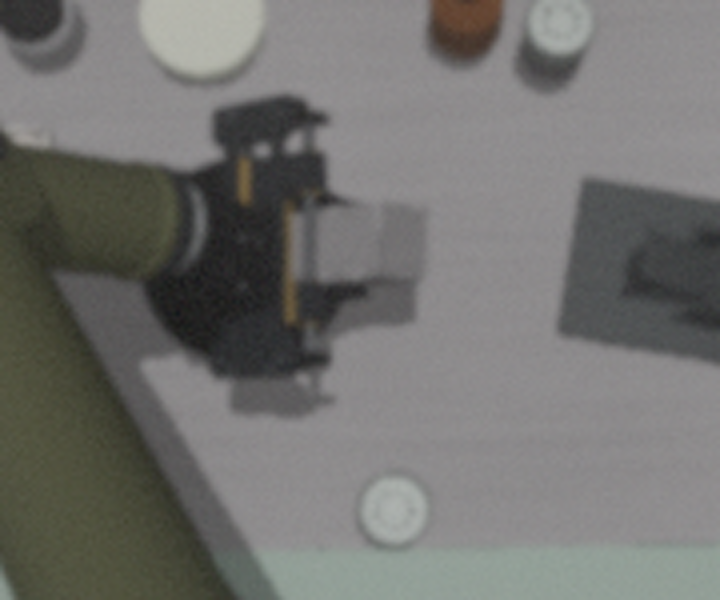

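Three lumps are visible in the bowl at (224,19), (268,10) and (277,44). The fourth may be hidden or still inside, so I'll tip further with a small shake.

Emit:
{"api": "play_rows", "payload": {"translation": [[2, -3, 0], [2, -3, 0], [2, -3, 0], [2, -3, 0], [0, -6, 0], [0, 6, 0], [0, -6, 0], [0, 6, 0], [0, -8, 0], [0, -8, 0]], "turn": [[0, 0, -0.055], [0, 0, -0.055], [0, 0, -0.055], [0, 0, -0.055], [0, 0, 0], [0, 0, 0], [0, 0, 0], [0, 0, 0], [0, 0, 0], [0, 0, 0]], "fingers": [-1, -1, -1, -1, -1, -1, -1, -1, -1, -1]}}

```text
time: 25.03
position: [0.5697, -0.0498, 0.1069]
tool_rot: [-1.825, 0.65, -1.824]
ft_force: [0.1, 0.0, -2.8]
grip_width: 0.598
```

```bash
python3 - <<'E'
from h import *
from bench import ctrl
cv2.imwrite("pics/w19.png",ctrl.get_image("wrist"))
a=ctrl.get_image("scene"); cv2.imwrite("pics/s19.png",cv2.resize(cv2.convertScaleAbs(a[120:240,210:330],alpha=1.5),None,fx=5,fy=5,interpolation=cv2.INTER_CUBIC))
s=ctrl.get_state();T0=pose(s);print(s['time'],s['grip_width']*87,s['ft_force'],s['qd']);info(T0)
E
```

```text
25.1333 51.71164664809476 [ 0.3963  0.6604 -2.4614] [ 0.0003  0.0055  0.0131  0.0124  0.0069 -0.0152 -0.003 ]
mouth [0.5706 0.0396 0.0971] base [ 0.5708 -0.0425  0.1966] tilt 140.50252733493346
```

View pics/w19.png

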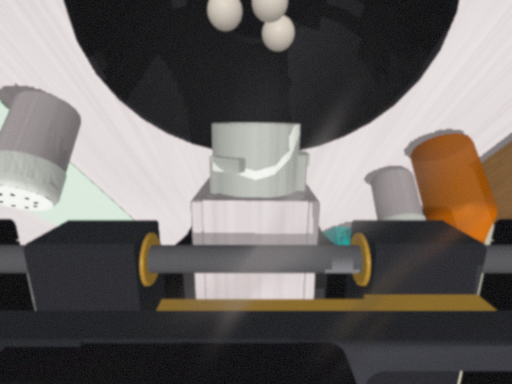

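View pics/s19.png

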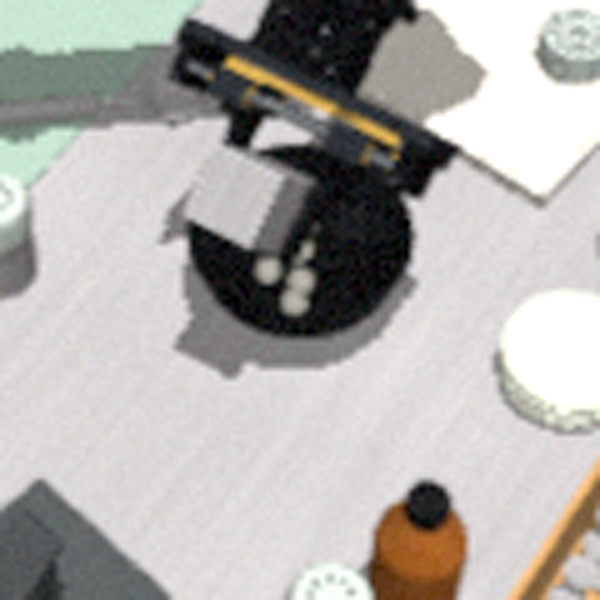

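All four lumps are visible in the bowl, at crop (268,270), (300,280), (295,302) and (306,245). Next I lay the shaker in the tray.

```bash
python3 - <<'E'
from h import *
from bench import ctrl
s=ctrl.get_state();T0=pose(s)
W=shak([.56,.16,.24],105,-2); plan(T0,W,9)
for T in sim(T0,*rows(T0,W,9),9)[1::2]: info(T)
c=np.array([.521,.338,0]); d=np.array([.103,.995,0])
G=shak(c+.0645*d+[0,0,.10],90,-5.9); plan(W,G,9)
for T in sim(W,*rows(W,G,9),9)[1::2]: info(T)
print(G)
E
```

```text
n 9 d [ -6.21 -16.82  -1.63] |d| 18.0 w [-0.0025  0.0037  0.0688] |w| 0.069
    [ 0.567 -0.013  0.12 ] y [ 0.   -0.68 -0.73] z [ 1. -0.  0.]
    [0.564 0.018 0.138] y [-0.   -0.57 -0.82] z [ 1.   -0.01  0.01]
    [0.561 0.047 0.159] y [-0.01 -0.45 -0.89] z [ 1.   -0.02  0.  ]
    [0.559 0.072 0.185] y [-0.01 -0.33 -0.95] z [ 1.   -0.03  0.  ]
mouth [0.5679 0.0736 0.1219] base [ 0.5672 -0.0213  0.2092] tilt 132.61308438784218
mouth [0.5655 0.104  0.1512] base [ 0.5638 -0.0021  0.2247] tilt 124.72317330352331
mouth [0.5632 0.13   0.1844] base [0.5605 0.0149 0.2426] tilt 116.83339961624519
mouth [0.561  0.1513 0.2208] base [0.5572 0.0293 0.2627] tilt 108.9442265830786
n 9 d [-30.47  13.3   -5.94] |d| 33.8 w [-0.001   0.0076  0.0291] |w| 0.0301
    [0.548 0.137 0.158] y [-0.01 -0.2  -0.98] z [ 1.   -0.05  0.  ]
    [0.539 0.192 0.12 ] y [-0.01 -0.15 -0.99] z [ 1.   -0.06  0.  ]
    [0.531 0.249 0.085] y [-0.   -0.09 -1.  ] z [ 1.   -0.08  0.  ]
    [0.524 0.309 0.054] y [-0.   -0.03 -1.  ] z [ 1.  -0.1  0. ]
mouth [0.5512 0.2103 0.2036] base [0.5448 0.0841 0.2296] tilt 101.66721237409237
mouth [0.5433 0.2628 0.1701] base [0.5349 0.1354 0.1887] tilt 98.33347318126205
mouth [0.5363 0.3172 0.1396] base [0.526  0.1892 0.1509] tilt 94.99955781227577
mouth [0.5303 0.3735 0.1124] base [0.518  0.2451 0.1161] tilt 91.66621900867756
[[-0.1029  0.0015  0.9947  0.5211]
 [-0.9947 -0.0019 -0.1029  0.3395]
 [ 0.0017 -1.      0.0017  0.04  ]
 [ 0.      0.      0.      1.    ]]
```

Emit:
{"api": "play_rows", "payload": {"translation": [[-6, -17, -1.6], [-6, -17, -1.6], [-6, -17, -1.6], [-6, -17, -1.6], [-6, -17, -1.6], [-6, -17, -1.6], [-6, -17, -1.6], [-6, -17, -1.6], [-6, -17, -1.6], [0, 0, 0]], "turn": [[-0.0025, 0.0037, 0.069], [-0.0025, 0.0037, 0.069], [-0.0025, 0.0037, 0.069], [-0.0025, 0.0037, 0.069], [-0.0025, 0.0037, 0.069], [-0.0025, 0.0037, 0.069], [-0.0025, 0.0037, 0.069], [-0.0025, 0.0037, 0.069], [-0.0025, 0.0037, 0.069], [0, 0, 0]], "fingers": [-1, -1, -1, -1, -1, -1, -1, -1, -1, -1]}}

```text
time: 25.97
position: [0.5592, 0.0806, 0.204]
tool_rot: [-1.381, 1.101, -1.431]
ft_force: [0.9, -0.4, -2.4]
grip_width: 0.595
```

Emit:
{"api": "play_rows", "payload": {"translation": [[-30, 13, -6], [-30, 13, -6], [-30, 13, -6], [-30, 13, -6], [-30, 13, -6], [-30, 13, -6], [-30, 13, -6], [-30, 12, -6], [-20, 5, -4], [0, 0, 0]], "turn": [[-0.001, 0.0076, 0.029], [-0.001, 0.0076, 0.029], [-0.001, 0.0076, 0.029], [-0.001, 0.0076, 0.029], [-0.001, 0.0076, 0.029], [-0.001, 0.0076, 0.029], [-0.001, 0.0076, 0.029], [-0.001, 0.0076, 0.029], [-0.001, 0.0076, 0.029], [0, 0, 0]], "fingers": [-1, -1, -1, -1, -1, -1, -1, -1, -1, -1]}}

```text
time: 26.8
position: [0.5169, 0.3266, 0.0507]
tool_rot: [-1.168, 1.283, -1.281]
ft_force: [-0.7, -0.1, -3.0]
grip_width: 0.596
```

```bash
python3 - <<'E'
from h import *
from bench import ctrl
cv2.imwrite("pics/w20.png",ctrl.get_image("wrist"))
cv2.imwrite("pics/t20.png",ctrl.get_image("top")[100:300,60:300].repeat(3,0).repeat(3,1))
a=ctrl.get_image("scene"); cv2.imwrite("pics/s20.png",cv2.resize(cv2.convertScaleAbs(a[80:230,210:370],alpha=1.3),None,fx=4.5,fy=4,interpolation=cv2.INTER_CUBIC))
s=ctrl.get_state();T0=pose(s);print(s['time'],s['grip_width']*87,s['ft_force'],s['qd'],s['joint_positions']);info(T0)
c=np.array([.521,.338,0]); d=np.array([.103,.995,0])
G=shak(c+.0645*d+[0,0,.045],90,-5.9); plan(T0,G,7)
E
```

```text
26.95 51.508113030679525 [ 0.2509 -0.2275 -2.969 ] [ 0.0183 -0.0135  0.0085 -0.0102 -0.0079 -0.0044  0.0025] [ 0.0957  0.492  -0.8872  1.6728  0.4113  1.1799 -0.9993]
mouth [0.5274 0.3853 0.1123] base [0.5141 0.257  0.1129] tilt 90.2712180576226
n 7 d [-2.48  9.65 -0.2 ] |d| 10.0 w [ 0.0004 -0.      0.0007] |w| 0.0008
    [0.521 0.325 0.043] y [-0.   -0.01 -1.  ] z [ 0.99 -0.1  -0.  ]
    [0.521 0.327 0.033] y [-0.   -0.01 -1.  ] z [ 0.99 -0.1  -0.  ]
    [0.521 0.33  0.024] y [-0. -0. -1.] z [ 0.99 -0.1   0.  ]
    [0.521 0.332 0.014] y [ 0. -0. -1.] z [ 0.99 -0.1   0.  ]
    [0.521 0.335 0.004] y [ 0. -0. -1.] z [ 0.99 -0.1   0.  ]
    [ 0.521  0.337 -0.005] y [ 0. -0. -1.] z [ 0.99 -0.1   0.  ]
    [ 0.521  0.339 -0.015] y [ 0. -0. -1.] z [ 0.99 -0.1   0.  ]
```

View pics/s20.png

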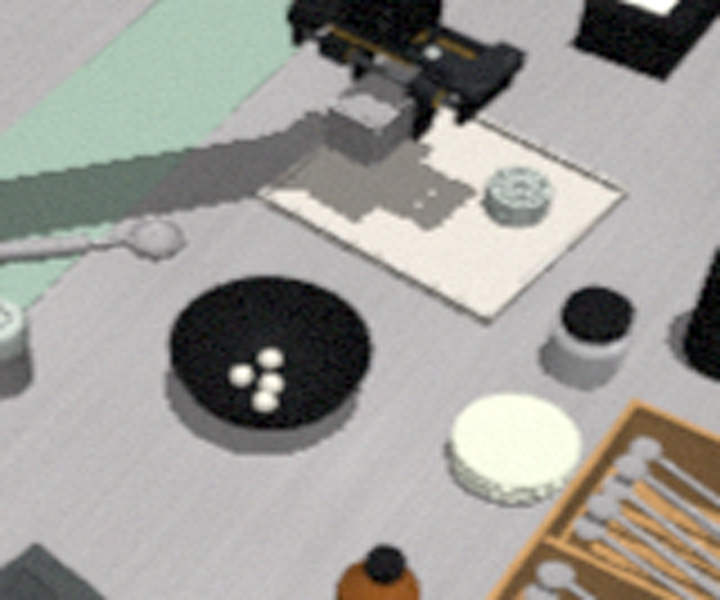

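View pics/t20.png

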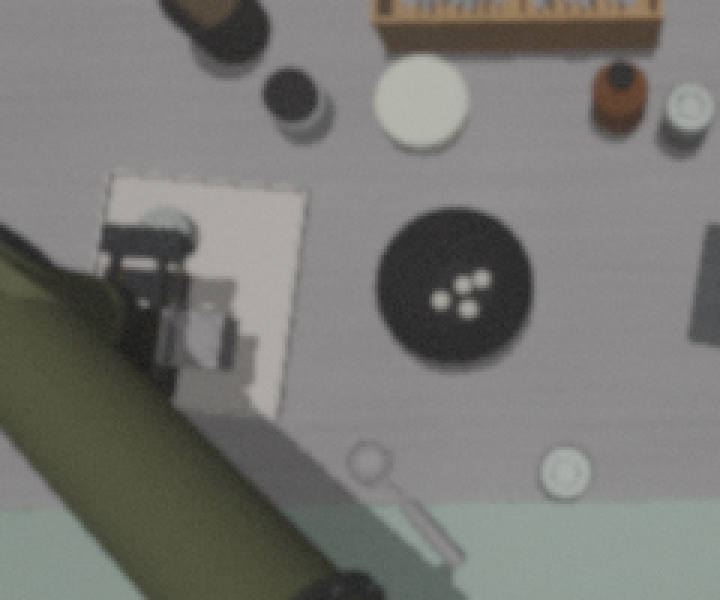

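View pics/w20.png

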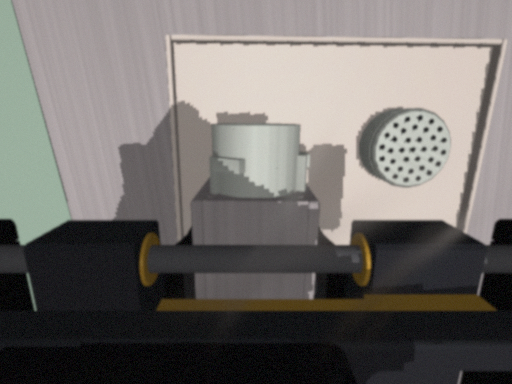

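The four lumps are clear in the bowl, and the shaker is over the tray, square with it and clear of the cap. I'll lower it.

Emit:
{"api": "play_rows", "payload": {"translation": [[-2.5, 9.5, 0], [-2.5, 9.5, 0], [-2.5, 9.5, 0], [-2.5, 9.5, 0], [-2.5, 9.5, 0], [-2.5, 9.5, 0], [-2.5, 9, 0], [0, 3, 0], [0, 2, 0], [0, 0, 0]], "turn": [[0, 0, 0.0007], [0, 0, 0.0007], [0, 0, 0.0007], [0, 0, 0.0007], [0, 0, 0.0007], [0, 0, 0.0007], [0, 0, 0.0007], [0, 0, 0], [0, 0, 0], [0, 0, 0]], "fingers": [-1, -1, -1, -1, -1, -1, -1, -1, -1, -1]}}

```text
time: 27.78
position: [0.5226, 0.341, -0.0179]
tool_rot: [-1.158, 1.287, -1.284]
ft_force: [0.2, 0.3, -3.5]
grip_width: 0.596
```

Emit:
{"api": "play_rows", "payload": {"translation": [[0, 1, 0], [0, 1, 0], [0, 1, 0], [0, 1, 0], [0, 1, 0], [0, 0, 0], [0, 0, 0], [0, 0, 0], [0, 0, 0], [0, 0, 0]], "turn": [[0, 0, 0], [0, 0, 0], [0, 0, 0], [0, 0, 0], [0, 0, 0], [0, 0, 0], [0, 0, 0], [0, 0, 0], [0, 0, 0], [0, 0, 0]], "fingers": [-1, -1, -1, -1, -1, -1, -1, -1, -1, -1]}}

```text
time: 28.62
position: [0.5228, 0.3411, -0.0224]
tool_rot: [-1.157, 1.287, -1.284]
ft_force: [0.2, 0.2, -3.1]
grip_width: 0.594
```

```bash
python3 - <<'E'
from h import *
from bench import ctrl
s=ctrl.get_state();T0=pose(s);print(s['time'],s['grip_width']*87,s['position'],s['ft_force'],s['qd']);info(T0)
a=ctrl.get_image("scene"); cv2.imwrite("pics/s21.png",cv2.resize(cv2.convertScaleAbs(a[80:160,250:350],alpha=1.3),None,fx=7,fy=7,interpolation=cv2.INTER_CUBIC))
E
```

```text
28.6167 51.689619736025705 [ 0.5228  0.3411 -0.0224] [ 0.2078  0.2077 -3.143 ] [ 0.      0.0009  0.001  -0.0003  0.0005  0.0017 -0.0007]
mouth [0.5295 0.4036 0.0378] base [0.5161 0.2753 0.0373] tilt 89.78334631807495
```

View pics/s21.png

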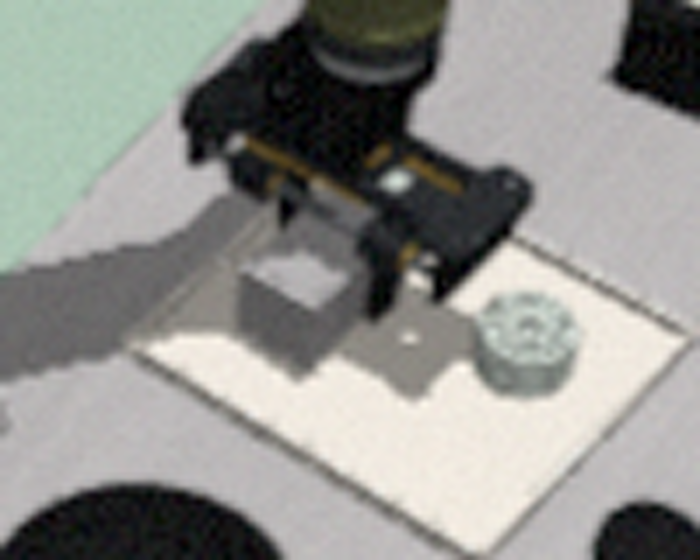

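Estimated gap is about 7 mm. I'll go down slowly.

Emit:
{"api": "play_rows", "payload": {"translation": [[0, 1, 0], [0, 1, 0], [0, 1, 0], [0, 1, 0], [0, 0.5, 0], [0, 0, 0], [0, 0, 0], [0, 0, 0], [0, 0, 0], [0, 0, 0]], "turn": [[0, 0, 0], [0, 0, 0], [0, 0, 0], [0, 0, 0], [0, 0, 0], [0, 0, 0], [0, 0, 0], [0, 0, 0], [0, 0, 0], [0, 0, 0]], "fingers": [-1, -1, -1, -1, -1, -1, -1, -1, -1, -1]}}

```text
time: 29.5
position: [0.5228, 0.3411, -0.0269]
tool_rot: [-1.157, 1.287, -1.284]
ft_force: [0.8, -0.2, -2.5]
grip_width: 0.595
```

Emit:
{"api": "play_rows", "payload": {"translation": [[0, 0.5, 0], [0, 0.5, 0], [0, 0.5, 0], [0, 0, 0], [0, 0, 0], [0, 0, 0], [0, 0, 0], [0, 0, 0], [0, 0, 0], [0, 0, 0]], "turn": [[0, 0, 0], [0, 0, 0], [0, 0, 0], [0, 0, 0], [0, 0, 0], [0, 0, 0], [0, 0, 0], [0, 0, 0], [0, 0, 0], [0, 0, 0]], "fingers": [-1, -1, -1, -1, -1, -1, -1, -1, -1, -1]}}

```text
time: 30.33
position: [0.5228, 0.3411, -0.0284]
tool_rot: [-1.157, 1.287, -1.284]
ft_force: [-0.1, -0.2, -3.5]
grip_width: 0.6
```

Emit:
{"api": "play_rows", "payload": {"translation": [[0, 0.5, 0], [0, 0.5, 0], [0, 0.5, 0], [0, 0.5, 0], [0, 0, 0], [0, 0, 0], [0, 0, 0], [0, 0, 0], [0, 0, 0], [0, 0, 0]], "turn": [[0, 0, 0], [0, 0, 0], [0, 0, 0], [0, 0, 0], [0, 0, 0], [0, 0, 0], [0, 0, 0], [0, 0, 0], [0, 0, 0], [0, 0, 0]], "fingers": [-1, -1, -1, -1, -1, -1, -1, -1, -1, -1]}}

```text
time: 31.17
position: [0.5228, 0.3411, -0.0304]
tool_rot: [-1.157, 1.287, -1.284]
ft_force: [-1.2, 0.1, -3.7]
grip_width: 0.592
```

```bash
python3 - <<'E'
from h import *
from bench import ctrl
s=ctrl.get_state();T0=pose(s);print(s['time'],s['position'],s['ft_force'],s['torque']);info(T0)
E
```

```text
31.1667 [ 0.5228  0.3411 -0.0304] [-1.1596  0.1356 -3.6719] [-0.0235 -0.0884 -0.024 ]
mouth [0.5295 0.4036 0.0298] base [0.5161 0.2753 0.0293] tilt 89.78468821460787
```

Emit:
{"api": "play_rows", "payload": {"translation": [[0, 0.5, 0], [0, 0.5, 0], [0, 0.5, 0], [0, 0.5, 0], [0, 0, 0], [0, 0, 0], [0, 0, 0], [0, 0, 0], [0, 0, 0], [0, 0, 0]], "turn": [[0, 0, 0], [0, 0, 0], [0, 0, 0], [0, 0, 0], [0, 0, 0], [0, 0, 0], [0, 0, 0], [0, 0, 0], [0, 0, 0], [0, 0, 0]], "fingers": [-1, -1, -1, -1, -1, -1, -1, -1, -1, -1]}}

```text
time: 32.0
position: [0.5228, 0.3412, -0.0319]
tool_rot: [-1.157, 1.287, -1.284]
ft_force: [-2.4, -1.9, 5.3]
grip_width: 0.592
```

```bash
python3 - <<'E'
from h import *
from bench import ctrl
s=ctrl.get_state();T0=pose(s);print(s['time'],s['position'],s['ft_force'],s['torque'])
a=ctrl.get_image("scene"); cv2.imwrite("pics/s22.png",cv2.resize(cv2.convertScaleAbs(a[80:160,250:350],alpha=1.3),None,fx=7,fy=7,interpolation=cv2.INTER_CUBIC))
E
```

```text
32.0 [ 0.5228  0.3412 -0.0319] [-2.3722 -1.8622  5.2769] [-0.6773  0.6248 -0.12  ]
```

View pics/s22.png

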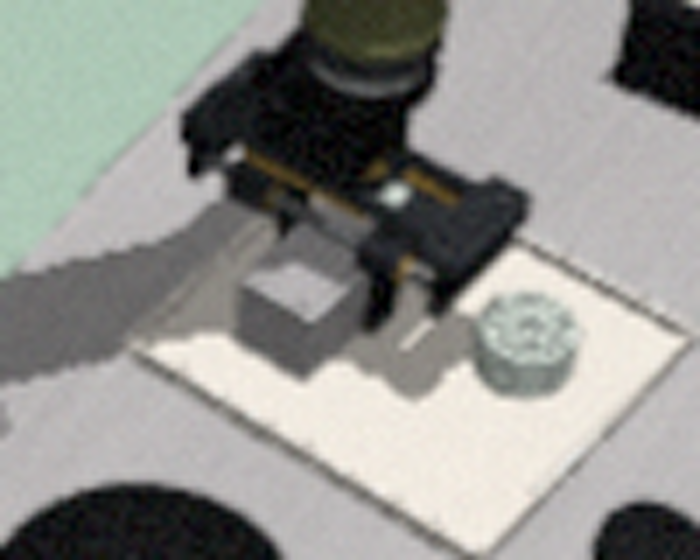

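The force changed by +8.5 N, so the shaker rests on the tray floor. I'll release it and rise.

Emit:
{"api": "play_rows", "payload": {"translation": [[0, 0, 0], [0, 0, 0], [0, 0, 0], [0, 0, 0], [0, 0, 0], [0, 0, 0], [0, -5, 0], [0, -12, 0], [0, -20, 0], [0, -25, 0]], "turn": [[0, 0, 0], [0, 0, 0], [0, 0, 0], [0, 0, 0], [0, 0, 0], [0, 0, 0], [0, 0, 0], [0, 0, 0], [0, 0, 0], [0, 0, 0]], "fingers": [0.7, 0.7, 0.7, 0.7, 0.7, 0.7, 0.7, 0.7, 0.7, 0.7]}}

```text
time: 32.88
position: [0.5219, 0.3405, 0.0299]
tool_rot: [-1.159, 1.288, -1.283]
ft_force: [-0.4, 0.1, 0.9]
grip_width: 0.85
```

Emit:
{"api": "play_rows", "payload": {"translation": [[0, -25, 0], [0, -25, 0], [0, -25, 0], [0, -25, 0], [0, -20, 0], [0, 0, 0], [0, 0, 0], [0, 0, 0], [0, 0, 0], [0, 0, 0]], "turn": [[0, 0, 0], [0, 0, 0], [0, 0, 0], [0, 0, 0], [0, 0, 0], [0, 0, 0], [0, 0, 0], [0, 0, 0], [0, 0, 0], [0, 0, 0]], "fingers": [0.7, 0.7, 0.7, 0.7, 0.7, 0.7, 0.7, 0.7, 0.7, 0.7]}}

```text
time: 33.72
position: [0.5223, 0.3402, 0.1484]
tool_rot: [-1.159, 1.288, -1.284]
ft_force: [0.6, -1.0, 0.9]
grip_width: 0.847
```

```bash
python3 - <<'E'
from h import *
from bench import ctrl
s=ctrl.get_state();print(s['time'],s['position'],s['ft_force'],s['qd'])
cv2.imwrite("pics/w23.png",ctrl.get_image("wrist"))
a=ctrl.get_image("scene"); cv2.imwrite("pics/s23.png",cv2.resize(cv2.convertScaleAbs(a[80:230,210:370],alpha=1.3),None,fx=4.5,fy=4,interpolation=cv2.INTER_CUBIC))
E
```

```text
33.7167 [0.5223 0.3402 0.1484] [ 0.5545 -0.9647  0.8621] [-0.0011  0.0028 -0.0001 -0.0028  0.0011 -0.0001  0.0007]
```

View pics/s23.png

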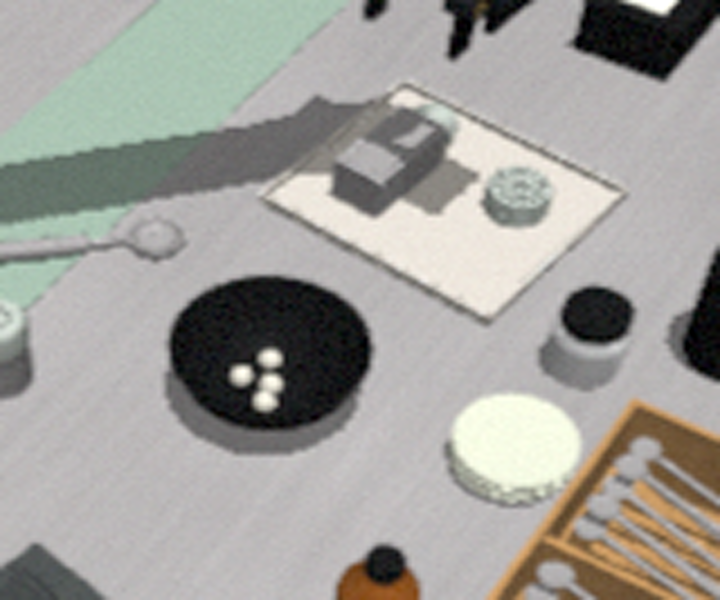

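View pics/w23.png

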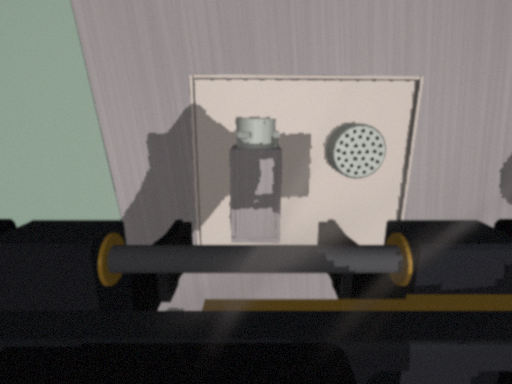

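The shaker lies in the tray on its side (wrist view: mouth at (256,125), base near (256,240)). The cap is beside it at (358,151), the four lumps are in the bowl, and the hand is clear of everything. I'm handing in.

```bash
python3 -c "
from bench import ctrl
print(ctrl.close_job())"
```

```text
the job is handed in; nothing more can be done
None
```

I finished the job at about 34 s of the 72 s allowed and handed it in; no verdict was reported.

- **Cap:** I turned it 57° counter-clockwise, lifted it off and set it down in the tray. The contact force at touchdown was about 5 N.
- **Lumps:** I tipped the shaker over the bowl to about 128°, then 140° with a small shake.
- **Shaker:** I laid it on its side in the tray beside the cap and let go after it touched down.

**Last checks:** The pictures showed all four lumps in the upright bowl, and the cap and shaker both inside the tray outline. The hand was clear by more than 10 cm. The bystanders in view looked unmoved; I did not measure this.

**What disagreed:** The fingertips seen in the images sit about 41 mm behind the reported TCP. My first cap approach therefore stopped short: a test close there went to 52 mm without touching the 59 mm cap. I corrected for this from then on. The heights at which the cap and shaker touched the tray agreed with the correction to within about 2 mm.

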